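Dose the mixing balls into the paint pot

TASK

Swing the mixing pot's cover well aside, tip all six steel balls from the dosing cup into the pot, and stand the emptied cup upright near the middle of the scale's pan. Finish with the pot's cover swung fully shut again, and leave the other cup, the jar and the screwdriver as they stand.

Things in the scene. Friction and masses are not known exactly. Their poses are not given: they have to be found in the camera images.
- pot: open steel mixing pot fixed to the bench: upright can 124 mm outside and 118 mm inside diameter, rim 110 mm above the bench, inner floor at 6 mm. Origin at the centre of its underside. An upright hinge post (16 mm diameter) stands beside it, 84 mm from its centre in the pot's +x direction.
- cover (a joint): the pot's cover: 130 mm aluminium disc, underside 113 and top 118 mm above the bench, centre 84 mm from the hinge. Swings level about the hinge post; light friction (0.5 N at the knob), stays where left. 0 rad = shut, centred on the pot; grows as it swings clockwise seen from above (from over the pot to the pot's +y side), stop at 1.9 rad.
- cover_knob (a point): top centre of the cover's upright black knob, 14 mm diameter, 42 mm tall on top of the cover (from 118 to 160 mm above the bench), 122 mm from the hinge axis; with the cover shut it stands over the pot, 38 mm from the pot's centre on the side away from the hinge.
- cover_hinge (a point): a point on the vertical hinge axis at the cover's top face (118 mm above the bench); the hinge boss rises 5 mm above it.
- cup: the dosing cup that holds six steel balls: loose plain aluminium round cup, 75 mm tall, 62 mm outside diameter, straight-walled, wall 3 mm, floor 5 mm, about 90 g empty, no handle. Origin at the centre of its underside, z up through its mouth.
- empty_cup: a bystander: an empty cup of exactly the same shape as the other (75 mm tall, 62 mm diameter), told apart only by having no balls in it. Origin at the centre of its underside.
- jar: a bystander: closed amber glass jar, 60 mm diameter, 80 mm tall, 250 g. Origin at the centre of its underside.
- opener: a bystander: a screwdriver (tin opener) about 200 mm long, lying on the bench. Origin below its middle, x along it.
- scale: low bench scale fixed to the bench: 200 mm (its x) by 150 mm, 30 mm high housing with a square 140 mm steel pan on it, readout towards its -x. Origin at the centre of its underside.
- scale_pan (a point): centre of the top face of the scale's pan, 40 mm above the bench (25 mm from the scale's centre in its +x). The pan does not move.
- ball0_center (a point): centre of one of the six loose steel mixing balls, 16 mm diameter, 17 g, that start in the cup
- ball1_center (a point): centre of one of the six loose steel mixing balls, 16 mm diameter, 17 g, that start in the cup
- ball2_center (a point): centre of one of the six loose steel mixing balls, 16 mm diameter, 17 g, that start in the cup
- ball3_center (a point): centre of one of the six loose steel mixing balls, 16 mm diameter, 17 g, that start in the cup
- ball4_center (a point): centre of one of the six loose steel mixing balls, 16 mm diameter, 17 g, that start in the cup
- ball5_center (a point): centre of one of the six loose steel mixing balls, 16 mm diameter, 17 g, that start in the cup
Things that resemble listed ones, but are neither listed nor needed, are in the scene too. Leave any green or purple look-alike of the cup alone.

How it is judged (in metres and radians):
On the way, in this order (a step that is already met when the one before it is completed fails the run):
1. the cover is swung well aside (over 1.2 rad) (value of joint cover above 1.2 rad), for 0.2 s.
2. all six balls are inside the pot (horizontal distance between each of ball0_center, ball1_center, ball2_center, ball3_center, ball4_center, ball5_center and pot below 0.056 m and z of ball0_center in the frame of pot between 0.005 and 0.1 m and z of ball1_center in the frame of pot between 0.005 and 0.1 m and z of ball2_center in the frame of pot between 0.005 and 0.1 m and z of ball3_center in the frame of pot between 0.005 and 0.1 m and z of ball4_center in the frame of pot between 0.005 and 0.1 m and z of ball5_center in the frame of pot between 0.005 and 0.1 m), for 0.2 s.
At the end, for the whole second after the job is handed in: All six balls lie inside the pot below its rim; the cup stands upright (within 0.1 rad) and still on the scale's pan, its centre within 50 mm of the pan's centre; the cover is shut to within 0.12 rad (7 degrees) (all of step 2 and horizontal distance between cup and scale_pan below 0.05 m and z of cup in the frame of scale_pan between -0.008 and 0.008 m and angle between cup's own z axis and vertical below 0.1 rad and linear speed of cup below 0.02 m/s and value of joint cover below 0.12 rad); the robot touches nothing.
It fails at once if the empty cup is shifted more than 30 mm or tipped (distance of empty_cup from where it was at the start of the episode above 0.03 m or angle between empty_cup's own z axis and vertical above 0.4 rad).
It fails at once if the jar is shifted more than 30 mm or tipped (distance of jar from where it was at the start of the episode above 0.03 m or angle between jar's own z axis and vertical above 0.4 rad).
It fails at once if the screwdriver is shifted more than 30 mm (distance of opener from where it was at the start of the episode above 0.03 m).
It also fails if it takes over 72 s, if anything falls off the work surface, if the arm or the gripper's body presses on something with over 40 N, if the wrist force passes 120 N, or if a joint passes its speed limit or range.

ROBOT

A 6-joint arm with a two-finger parallel gripper is mounted at the origin on the work surface. World frame = base frame: x ahead of the robot, y to its left, z up, the work surface at z = 0. Lengths are in mm, angles in rad, forces in N, time in s.
With the tool pointing down it reaches from about 300 to 775 mm from the base axis. Payload 14.6 kg.
Tool frame: the origin (TCP) lies at the very end of the fingers, on their centre line; the grasp point (between the pads) lies 19 mm behind it (manip.grip_point_offset is the distance from the TCP to the grasp point, in mm); z points along the fingers, y is the line along which they close (so a half turn about z gives the same grasp; the last joint's range is limited). The gripper opens to 94 mm and grips with 3 to 60 N. Pads are 16 mm wide; open, the fingers measure 119 mm over their backs; the gripper's body (75 mm by 177 mm) begins 78 mm behind the grasp point.
Start: joints at [-1.317, 0.3, 1.521, -0, 1.321, -0.067], TCP at [173.422, -521.933, 176.846] pointing down, gripper open.
Joint ranges: [-3.03, 3.03], [-0.79, 2.21], [0.23, 2.52], [-1.04, 4.18], [0, 3.07], [-2.55, 2.55]. Speed limits (rad/s): [2.22, 2.22, 2.57, 3.14, 3.14, 3.14].

INTERFACE

Orientations are given as [roll, pitch, yaw] about the fixed x, y, z axes, in that order (R = Rz(yaw) Ry(pitch) Rx(roll)).
In Python, from cell import telemetry, eyes, manip gives the robot as it stands.
- The arm moves only by the tool play_rows, never from a script. Its arguments are lists of equal length, an entry for each row: "translation": the shift along the world's x, y, z in m, a list of three; "yaw": the turn about the world's z in rad. A call has 1 to 12 rows; each row is the pose to reach, as a shift and turn from the pose commanded when the call began; what a row does not reach only later rows make up. A row lasts 1/8 s, in which the tool goes at most 62.5 mm and 10.7 degrees, less where a joint would pass 70% of its speed; a pose out of reach is approached as far as the arm can. A call with a gripper value outside its range is refused whole. "hand" is the opening, from 0 (shut) to 1 (fully open), set as the call begins (left out, the last holds). The fingers move at their own pace and stop on an object; "force" is the grip in N (left out, the last holds). Time passes only in rows, so rows that repeat a pose let the fingers close. It gives the time, the measured TCP pose, the force, the opening and the grip force at its end, in the units of the state.
- telemetry.read_state(): the state, without advancing time (a new reading comes with each control period).
- eyes.camera(name): name is "scene" or "top" or "wrist"; returns a dict with "pixels" (420x560x3 uint8, red, green, blue), "fx", "fy", "cx", "cy" (pixels), "cam_to_world" (4x4, takes a point from camera to world coordinates); the wrist camera has in their place "T_tool_cam" (4x4, takes a point from camera to tool coordinates, whose origin is the TCP and whose axes are the flange's). Camera axes: x right, y up, looking along -z (the intrinsics and any distortion apply to the point x, -y, -z); pixel columns grow to the right and rows downward; lengths in mm; the calibration is good to about 2 mm. A picture is of the moment at which its call begins: read the wrist's pose just before it. There is no depth.
- manip.sign_off(): hands the job in; it is judged then, once.
The state is a dict: "clock": time; "joints": joint angles; "qd": joint speeds; "effort": joint torques, N m; "eef_pos": TCP position; "eef_rot": TCP orientation; "wrist_force": force on the tool from outside, world axes, zero at the start; "moment": the same for the moment, N m; "finger_gap": finger opening in mm; "finger_force": force on a finger pad.
Only numpy, scipy, OpenCV 4.12 (cv2) and the standard library are available. Lean on these libraries where they do the work, as an engineer would, in place of code of your own. Each camera call takes 0.05 s, during which the arm holds its last target. There are 200 camera calls.

## Working session

There is one attempt and no reset: what is moved stays moved. The work goes in short steps, Python scripts to look and compute and a tool call to move; the robot and the scene stay as the last step left them, time stands still between calls to the robot, and variables do not carry over. Pictures are saved under pics/ and viewed, at most 10 in all, crops included, and the job is handed in when it is done.

Besides the shell and the picture viewer there is one more tool, called after "Call:" by a JSON object that holds its "op" and its "data", one argument or row to a line. play_rows: Moves the arm, as the interface text tells. Its arguments: {"type":"object","properties":{"translation":{"type":"array","items":{"type":"array","items":{"type":"number"}}},"yaw":{"type":"array","items":{"type":"number"}},"hand":{"type":"number"},"force":{"type":"number"}},"required":["translation","yaw"]}

```bash
ls; mkdir -p pics; cat > h.py <<'E'
import numpy as np, cv2
from cell import telemetry, eyes, manip
from scipy.spatial.transform import Rotation as R
def tool():
    s=telemetry.read_state(); T=np.eye(4); T[:3,3]=s['eef_pos']; T[:3,:3]=R.from_euler('xyz',s['eef_rot']).as_matrix(); return T
def shot(name,fn=None):
    T=tool(); c=eyes.camera(name)
    c['M']=np.array(c['cam_to_world']) if name!='wrist' else T@np.array(c['T_tool_cam'])
    if fn: cv2.imwrite('pics/'+fn,cv2.cvtColor(c['pixels'],cv2.COLOR_RGB2BGR))
    return c
def ray(c,u,v):
    d=np.array([(u-c['cx'])/c['fx'],-(v-c['cy'])/c['fy'],-1.]); return c['M'][:3,3],c['M'][:3,:3]@d
def onz(c,u,v,z):
    o,d=ray(c,u,v); return (o+d*(z-o[2])/d[2]).round(1)
def proj(c,p):
    q=np.linalg.inv(c['M'])@np.append(p,1.); return np.array([c['cx']+c['fx']*q[0]/-q[2],c['cy']-c['fy']*q[1]/-q[2]]).round(1)
E
python3 - <<'E'
from h import *
a=shot('top','top0.png');b=shot('scene','scene0.png');w=shot('wrist','wrist0.png')
for c in(a,b,w):print({k:v for k,v in c.items() if k!='pixels'})
print(telemetry.read_state())
E
```

```text
pics
{'fx': 400.87487622166486, 'fy': 400.87487622166486, 'cx': 284.01227373554934, 'cy': 217.8757665245498, 'cam_to_world': array([[-1.98979636e-02,  9.97075167e-01, -7.37914773e-02,
         4.95312433e+02],
       [-9.99801617e-01, -1.99096536e-02,  5.77235163e-04,
        -7.11783662e+00],
       [-8.93615904e-04,  7.37883241e-02,  9.97273526e-01,
         8.90637590e+02],
       [ 0.00000000e+00,  0.00000000e+00,  0.00000000e+00,
         1.00000000e+00]]), 'M': array([[-1.98979636e-02,  9.97075167e-01, -7.37914773e-02,
         4.95312433e+02],
       [-9.99801617e-01, -1.99096536e-02,  5.77235163e-04,
        -7.11783662e+00],
       [-8.93615904e-04,  7.37883241e-02,  9.97273526e-01,
         8.90637590e+02],
       [ 0.00000000e+00,  0.00000000e+00,  0.00000000e+00,
         1.00000000e+00]])}
{'fx': 400.8090897054505, 'fy': 400.8090897054505, 'cx': 277.8768172206142, 'cy': 215.2763382977231, 'cam_to_world': array([[-8.19487923e-01, -4.68427739e-01,  3.30174194e-01,
         7.98359339e+02],
       [ 5.73086126e-01, -6.66348196e-01,  4.77024500e-01,
         3.65941289e+02],
[... 1333 characters left out ...]
k': 0.15, 'joints': array([-1.31658612e+00,  3.00327055e-01,  1.52140428e+00,  3.05893737e-06,
        1.32070757e+00, -6.66037509e-02]), 'qd': array([ 3.37348324e-04, -2.83747885e-05, -1.11678013e-03,  6.41431299e-04,
       -1.07597637e-03, -3.39908219e-04]), 'effort': array([ 1.44028927e-03, -5.31952214e+01, -3.52818167e+01,  7.08547002e-02,
        2.36059347e-02, -7.87703948e-05]), 'eef_pos': array([ 173.37901046, -521.73352718,  176.44015373]), 'eef_rot': array([-3.14074847e+00, -5.92786278e-05,  3.20813170e-01]), 'wrist_force': array([ 0.0019866 , -0.47714555, -0.35436163]), 'moment': array([ 0.02452104,  0.03968967, -0.03443404]), 'finger_force': 0.0, 'finger_gap': 93.95079850183478}
```

View pics/top0.png

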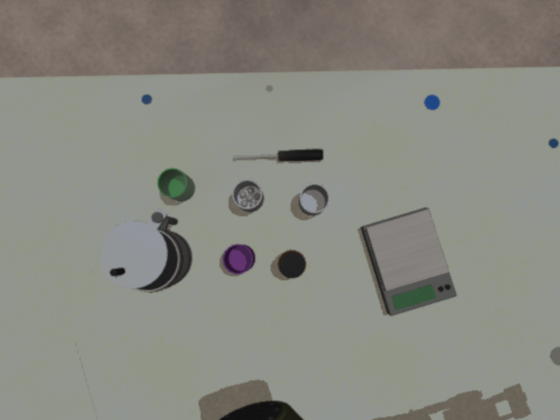

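View pics/scene0.png

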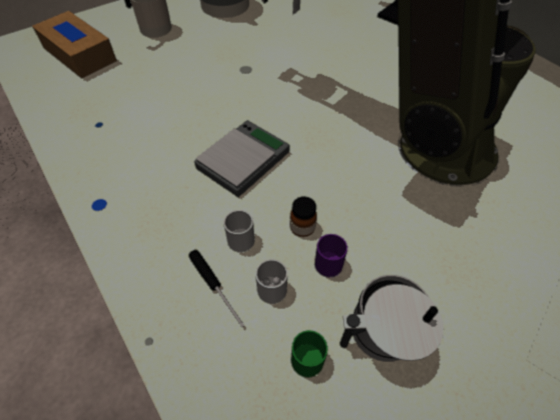

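The top view shows the balls in the cup at (248,196), the empty cup at (313,200), the pot cover centred near (136,254) with the knob at (118,272) and the hinge near (167,222), the green and purple look-alikes at (174,184) and (239,259), the jar at (291,264) and the scale at (408,260).

```bash
python3 - <<'E'
from h import *
a=shot('top');b=shot('scene')
im=a['pixels']; 
def blobs(c,m,roi,n):
    x0,y0,x1,y1=roi; k=np.zeros(m.shape,np.uint8); k[y0:y1,x0:x1]=m[y0:y1,x0:x1]
    cs,_=cv2.findContours(k,cv2.RETR_EXTERNAL,cv2.CHAIN_APPROX_NONE)
    for q in sorted(cs,key=cv2.contourArea)[::-1][:n]:
        print(n,cv2.contourArea(q),cv2.minEnclosingCircle(q),cv2.boundingRect(q), cv2.minAreaRect(q))
g=im.min(2); hsv=cv2.cvtColor(im,cv2.COLOR_RGB2HSV)
print('dark'); blobs(a,(im.max(2)<45).astype(np.uint8),(90,200,200,300),6)
s=cv2.resize(im[130:320,90:470],None,fx=2.1,fy=2.1,interpolation=cv2.INTER_CUBIC)
cv2.imwrite('pics/crop.png',s[:,:,::-1])
sc=b['pixels'][190:390,180:450]; cv2.imwrite('pics/crop2.png',cv2.resize(sc,None,fx=2.9,fy=2.9,interpolation=cv2.INTER_CUBIC)[:,:,::-1])
for n,u,v,z in[('knob',117,272,160),('disc',136,254,118),('hinge',168,222,123),('cup',248,196,75),('empty',313,200,75),('green',174,184,75),('purple',239,259,75),('jar',291,264,80),('drvL',234,157,0),('drvR',323,154,15)]+[('pan',*p,40) for p in[(363,228),(429,210),(449,271),(382,291)]]:
    print(n,onz(a,u,v,z))
E
```

```text
dark
6 407.0 ((154.0, 262.0), 28.231287002563477) (143, 236, 34, 53) ((163.771728515625, 265.9462890625), (22.004161834716797, 56.45475769042969), 21.991130828857422)
6 52.5 ((117.0, 271.0), 6.324655532836914) (111, 269, 13, 6) ((117.0, 271.5), (5.0, 12.0), 90.0)
6 48.0 ((168.0, 259.5), 26.51896095275879) (167, 233, 16, 54) ((175.1125030517578, 259.7684326171875), (14.235149383544922, 53.0377197265625), 2.1610796451568604)
6 22.5 ((172.0, 221.5), 4.031229019165039) (168, 219, 9, 5) ((172.0, 221.0), (4.0, 8.0), 90.0)
6 8.0 ((183.0, 267.0), 15.231646537780762) (177, 253, 13, 29) ((185.23277282714844, 267.9569091796875), (4.858338832855225, 30.463096618652344), 23.198589324951172)
6 0.5 ((165.5, 230.5), 0.7072067856788635) (165, 230, 2, 2) ((165.75, 230.25001525878906), (1.4142134189605713, 0.7071067094802856), 45.0)
knob [457.2 296.7 160. ]
disc [488.6 278.  118. ]
hinge [548.6 215.2 123. ]
cup [602.1  65.3  75. ]
empty [591.2 -67.6  75. ]
green [629.9 216.9  75. ]
purple [474.   85.2  75. ]
jar [462.  -19.8  80. ]
drvL [701.  102.3   0. ]
drvR [700.3 -96.8  15. ]
pan [ 533.4 -174.9   40. ]
pan [ 568.9 -316.7   40. ]
pan [ 439.1 -352.8   40. ]
pan [ 400.3 -210.2   40. ]
```

View pics/crop.png

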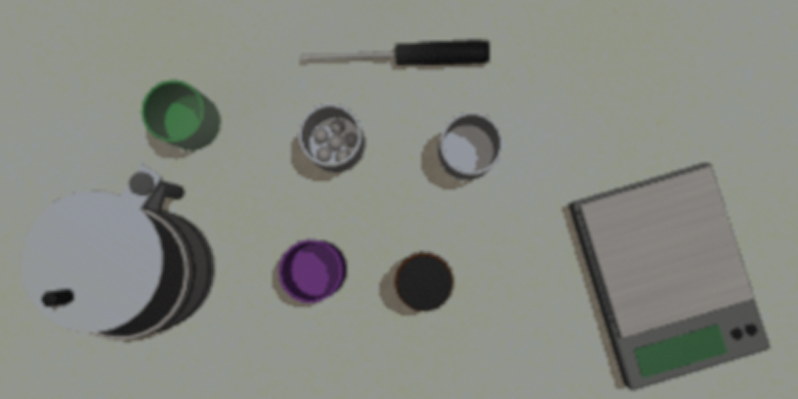

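View pics/crop2.png

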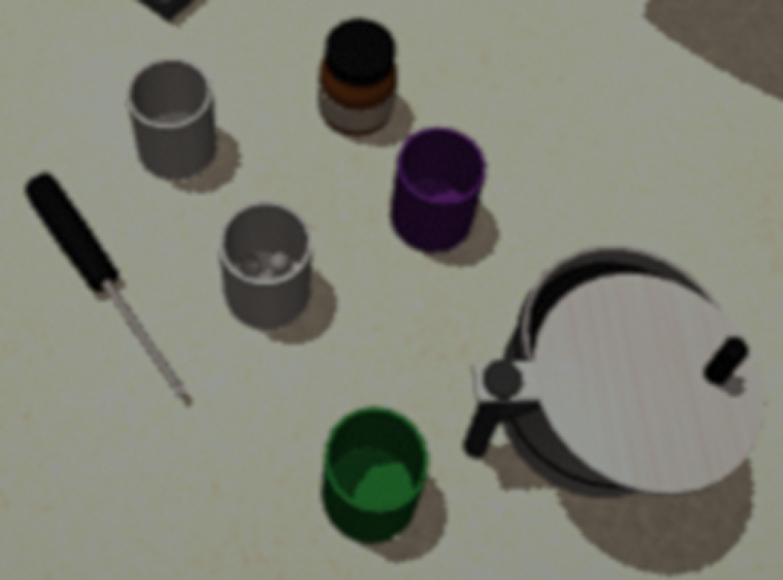

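The crops show the dosing cup's mouth at top (247.6,195.7), the hinge boss at (157.6,217.1) and the knob top at (114,272). The cover is slightly open already, with a crescent of pot interior visible on its right side. I'll triangulate these next.

```bash
python3 - <<'E'
from h import *
from scipy.optimize import least_squares
a=shot('top');b=shot('scene')
def tri(p,q):
    (o1,d1),(o2,d2)=ray(a,*p),ray(b,*q); s=np.linalg.lstsq(np.c_[d1,-d2],o2-o1,rcond=None)[0]
    x,y=o1+s[0]*d1,o2+s[1]*d2; return ((x+y)/2).round(1),np.linalg.norm(x-y).round(1)
f=lambda x,y:(90+x/2.1,130+y/2.1); g=lambda x,y:(180+x/2.9,190+y/2.9)
print('hinge',tri(f(142,183),g(502,379)),'z123',onz(a,*f(142,183),123),onz(b,*g(502,379),123))
print('knob',tri(f(51,299),g(738,347)),onz(a,*f(51,299),160),onz(b,*g(738,347),160))
print('cup',tri(f(331,138),g(265,245)),onz(a,*f(331,138),75),onz(b,*g(265,245),75))
print('disc',onz(a,*f(92,261),118),onz(b,*g(647,383),118))
print('green',onz(b,*g(376,461),75),'purple',onz(b,*g(441,175),75),'empty',onz(b,*g(171,93),75))
h=(onz(a,*f(142,183),123)+onz(b,*g(502,379),123))[:2]/2
P=np.array([onz(a,*f(*p),110)[:2] for p in[(188,265),(176,308),(178,232),(125,341)]])
r=least_squares(lambda c:np.r_[np.linalg.norm(P-c,axis=1)-60.5,np.linalg.norm(c-h)-84],[490,270])
print('pot',r.x,r.fun, 'dir',np.degrees(np.arctan2(*(r.x-h)[::-1])))
E
```

```text
hinge (array([558.7, 236.8, 118.1]), np.float64(0.3)) z123 [558.4 235.2 123. ] [560.4 237.8 123. ]
knob (array([455.7, 304.2, 155.6]), np.float64(1.9)) [456.6 301.6 160. ] [457.4 305.2 160. ]
cup (array([605.3,  66.2,  63.7]), np.float64(2.8)) [602.7  66.1  75. ] [609.5  70.2  75. ]
disc [488.1 282.2 118. ] [492.4 286.1 118. ]
green [635.7 223.5  75. ] purple [481.3  95.4  75. ] empty [596.2 -68.3  75. ]
pot [477.062743   256.29227561] [-0.45187399 -1.3044092   1.59163583  2.29126226  0.68269046] dir 166.48365177610697
```

Call:
{"op": "play_rows", "data": {
  "translation": [
    [0.05,0.04,0.02],
    [0.1,0.08,0.04],
    [0.15,0.12,0.06],
    [0.19,0.17,0.06],
    [0.23,0.22,0.06],
    [0.27,0.27,0.06],
    [0.3,0.32,0.06],
    [0.307,0.372,0.06],
    [0.31,0.43,0.06],
    [0.31,0.49,0.06],
    [0.31,0.55,0.06],
    [0.31,0.61,0.06]
  ],
  "yaw": [0.18,0.36,0.54,0.72,0.9,1.08,1.26,1.44,1.62,1.8,1.98,2.16],
  "hand": 0.42
}}

```text
clock: 1.85
eef_pos: [483.1, 90.0, 237.0]
eef_rot: [3.141, 0.0, 2.487]
wrist_force: [0.5, 0.7, -0.5]
finger_gap: 39.3
finger_force: 0.0
```

Call:
{"op": "play_rows", "data": {
  "translation": [
    [-0.006,0.055,0],
    [-0.012,0.11,0],
    [-0.018,0.165,0],
    [-0.026,0.213,0],
    [-0.026,0.213,0],
    [-0.026,0.213,0]
  ],
  "yaw": [0.03,0.06,0.08,0.08,0.08,0.08]
}}

```text
clock: 2.6
eef_pos: [457.4, 300.6, 236.7]
eef_rot: [-3.141, -0.0, 2.561]
wrist_force: [-0.4, 0.4, -1.0]
finger_gap: 39.1
finger_force: 0.0
```

```bash
python3 - <<'E'
from h import *
w=shot('wrist','w1.png'); print(tool().round(2)[:3,3]); print(proj(w,[457,303,160]),proj(w,[559,237,123]),proj(w,[477,256,110]))
E
```

```text
[457.65 300.25 236.85]
[279.4 200.6] [279.7 296.9] [253. 226.]
```

View pics/w1.png

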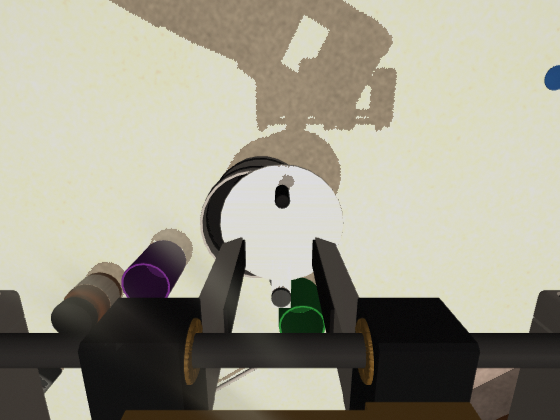

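The wrist view shows the knob top at (283,201) and the hinge at (281,296), both within 3 px of where I predicted. I'll lower the fingers around the knob and swing the cover along its arc.

Call:
{"op": "play_rows", "data": {
  "translation": [
    [0,0,-0.05],
    [0,0,-0.1],
    [0,0,-0.105],
    [0.009,0.014,-0.105],
    [0.024,0.029,-0.105],
    [0.041,0.041,-0.105],
    [0.06,0.05,-0.105],
    [0.0805,0.0557,-0.105],
    [0.1015,0.0575,-0.105],
    [0.1225,0.0557,-0.105],
    [0.139,0.0516,-0.105],
    [0.1507,0.047,-0.105]
  ],
  "yaw": [0,0,0,-0.12,-0.3,-0.47,-0.65,-0.82,-0.99,-1.17,-1.31,-1.41]
}}

```text
clock: 4.15
eef_pos: [609.7, 347.3, 134.6]
eef_rot: [3.14, -0.002, 1.146]
wrist_force: [0.8, 1.3, -0.9]
finger_gap: 39.7
finger_force: 0.0
```

Call:
{"op": "play_rows", "data": {
  "translation": [
    [0,0,0.055],
    [0,0,0.1],
    [-0.002,-0.055,0.1],
    [-0.004,-0.11,0.1],
    [-0.004,-0.165,0.1],
    [-0.004,-0.22,0.1],
    [-0.004,-0.265,0.1],
    [-0.004,-0.279,0.1],
    [-0.004,-0.279,0.1],
    [-0.004,-0.279,0.1]
  ],
  "yaw": [0,0,0.1,0.2,0.3,0.42,0.425,0.425,0.425,0.425],
  "hand": 1.0
}}

```text
clock: 5.4
eef_pos: [604.2, 70.2, 232.4]
eef_rot: [3.141, -0.0, 1.577]
wrist_force: [0.2, 0.2, -0.5]
finger_gap: 93.7
finger_force: 0.0
```

```bash
python3 - <<'E'
from h import *
w=shot('wrist');a=shot('top')
print(tool().round(2)[:3,3], proj(w,[606,68,75]),proj(w,[606,68,5]))
s=np.hstack([w['pixels'][:, 120:440],a['pixels'][:,80:480]]); 
cv2.imwrite('pics/c3.png',s[:,:,::-1])
E
```

```text
[604.12  70.29 232.01] [279.1 185.7] [279.  174.1]
```

View pics/c3.png

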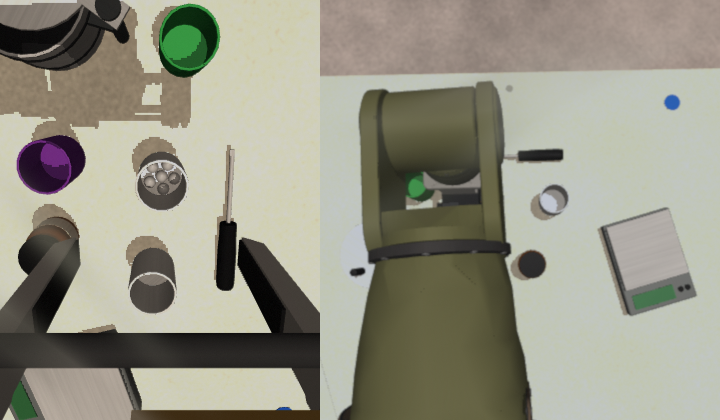

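The wrist view shows the ball cup's mouth at (281.5,184.5), i.e. about (608,69). The top view still has the knob near (117,272), so the cover seems not to have moved. I'll check that numerically against the first pictures.

```bash
python3 - <<'E'
from h import *
b=shot('scene'); o=cv2.imread('pics/scene0.png')[:,:,::-1]
d=(np.abs(b['pixels'].astype(int)-o).max(2)>40).astype(np.uint8)
print('diff in pot area by 20px cells'); print(cv2.resize(d[260:400,280:460].astype(np.float32),(9,7),interpolation=cv2.INTER_AREA).round(1))
for al in (147,120,90,72,66): print(al,proj(b,[559+122*np.cos(np.radians(al)),237+122*np.sin(np.radians(al)),160]))
a=shot('top'); o=cv2.imread('pics/top0.png')[:,:,::-1]
d=(np.abs(a['pixels'].astype(int)-o).max(2)>40).astype(np.float32); print(cv2.resize(d[200:300,80:200],(12,10),interpolation=cv2.INTER_AREA).round(1))
k=(b['pixels'].max(2)<40).astype(np.uint8); cs,_=cv2.findContours(k[280:350,300:470],cv2.RETR_EXTERNAL,2)
print([tuple(np.add(cv2.boundingRect(q)[:2],(300,280)))+cv2.boundingRect(q)[2:] for q in cs if cv2.contourArea(q)>30])
E
```

```text
diff in pot area by 20px cells
[[0.  0.  0.  0.1 0.5 0.8 0.9 1.  1. ]
 [0.  0.  0.6 0.9 0.3 0.4 0.  0.7 0.4]
 [0.1 0.6 1.  0.7 0.3 0.  0.  0.  0. ]
 [0.8 0.2 0.9 0.2 0.  0.  0.  0.  0. ]
 [0.  0.  0.1 0.3 0.  0.  0.  0.  0. ]
 [0.  0.  0.  0.  0.  0.  0.  0.  0. ]
 [0.  0.  0.  0.  0.  0.  0.  0.  0. ]]
147 [433.9 308.5]
120 [434.8 343.9]
90 [414.  377.9]
72 [391.8 390.4]
66 [383.3 392.8]
[[1.  1.  1.  1.  0.8 1.  1.  1.  0.6 0.2 0.6 0.5]
 [1.  1.  1.  1.  0.8 1.  1.  0.4 0.6 0.9 1.  1. ]
 [1.  1.  1.  1.  0.9 1.  1.  0.8 0.  0.8 1.  1. ]
 [1.  1.  1.  1.  0.8 1.  1.  1.  0.5 0.7 0.9 1. ]
 [1.  1.  1.  1.  0.9 1.  1.  1.  0.7 0.1 0.1 1. ]
 [1.  1.  1.  1.  0.8 1.  1.  1.  0.8 0.3 0.3 0.9]
 [1.  1.  1.  0.8 0.8 0.9 1.  1.  0.9 0.7 0.9 0.9]
 [1.  1.  1.  0.3 0.7 0.9 1.  1.  1.  0.6 0.9 1. ]
 [1.  1.  1.  1.  0.9 0.9 0.8 0.8 0.5 0.8 1.  1. ]
 [1.  1.  1.  1.  0.9 1.  1.  0.8 1.  1.  1.  1. ]]
[(np.int64(300), np.int64(333), 25, 17), (np.int64(340), np.int64(329), 31, 21), (np.int64(424), np.int64(307), 13, 15), (np.int64(347), np.int64(301), 14, 25), (np.int64(362), np.int64(280), 42, 31)]
```

Call:
{"op": "play_rows", "data": {
  "translation": [
    [-0.03,0.048,0.003],
    [-0.06,0.096,0.003],
    [-0.09,0.144,0.003],
    [-0.12,0.192,0.003],
    [-0.147,0.232,0.003],
    [-0.147,0.232,0.003],
    [-0.147,0.232,0.003],
    [-0.147,0.232,-0.05],
    [-0.147,0.232,-0.102],
    [-0.147,0.232,-0.102],
    [-0.147,0.232,-0.102]
  ],
  "yaw": [0.18,0.36,0.54,0.72,0.9,0.99,0.99,0.99,0.99,0.99,0.99],
  "hand": 0.42
}}

```text
clock: 6.98
eef_pos: [458.1, 301.4, 132.0]
eef_rot: [3.139, 0.001, 2.564]
wrist_force: [0.6, -0.0, 0.1]
finger_gap: 39.3
finger_force: 0.0
```

```bash
python3 - <<'E'
from h import *
w=shot('wrist','w2.png'); print(tool().round(2)[:3,3]); print(proj(w,tool()[:3,3]),proj(w,[457,303,160]),proj(w,[457,303,118]))
E
```

```text
[458.29 301.5  132.37]
[277.4 233.4] [278.3 247.3] [278.2 223.6]
```

View pics/w2.png

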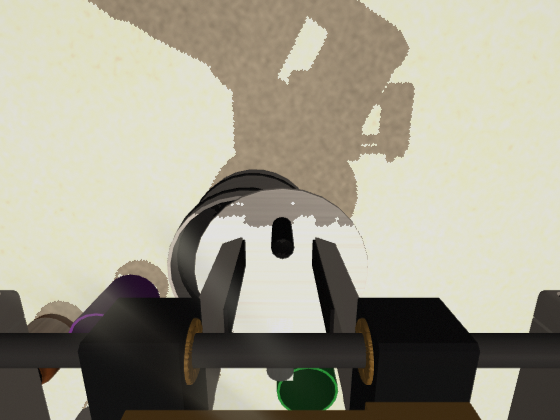

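The knob stands between the fingers, top at (283,250) and foot at (282,222). I'll swing slowly and read the result.

Call:
{"op": "play_rows", "data": {
  "translation": [
    [0.004,0.007,0],
    [0.009,0.014,0],
    [0.016,0.022,0],
    [0.024,0.029,0],
    [0.032,0.035,0],
    [0.041,0.041,0],
    [0.041,0.041,0]
  ],
  "yaw": [-0.06,-0.12,-0.21,-0.3,-0.38,-0.47,-0.47]
}}

```text
clock: 7.9
eef_pos: [499.0, 342.5, 131.6]
eef_rot: [3.139, -0.0, 2.096]
wrist_force: [0.2, -0.7, -0.7]
finger_gap: 39.8
finger_force: 0.0
```

```bash
python3 - <<'E'
from h import *
w=shot('wrist'); b=shot('scene'); print(tool().round(2)[:3,3], telemetry.read_state()['wrist_force'])
for c,n in((w,'w'),(b,'s')):
    k=(c['pixels'].max(2)<40).astype(np.uint8); r=(150,235,225,325) if n=='w' else (290,410,380,460)
    cs,_=cv2.findContours(k[r[0]:r[1],r[2]:r[3]],cv2.RETR_EXTERNAL,2)
    print(n,[tuple(np.add(cv2.boundingRect(q)[:2],(r[2],r[0])).tolist())+cv2.boundingRect(q)[2:] for q in cs if cv2.contourArea(q)>30])
print(proj(b,tool()[:3,3]))
E
```

```text
[498.31 342.11 131.  ] [-0.12947881 -0.32456406 -0.05862685]
w [(225, 196, 29, 11)]
s [(423, 290, 37, 92)]
[428.5 349.7]
```

```bash
python3 - <<'E'
from h import *
w=shot('wrist'); b=shot('scene')
s=np.hstack([w['pixels'][120:330, 140:420],cv2.resize(b['pixels'][250:400,290:490],(280,210))]); 
cv2.imwrite('pics/c4.png',cv2.resize(s,(780,292))[:,:,::-1])
E
```

```text
(no output)
```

View pics/c4.png

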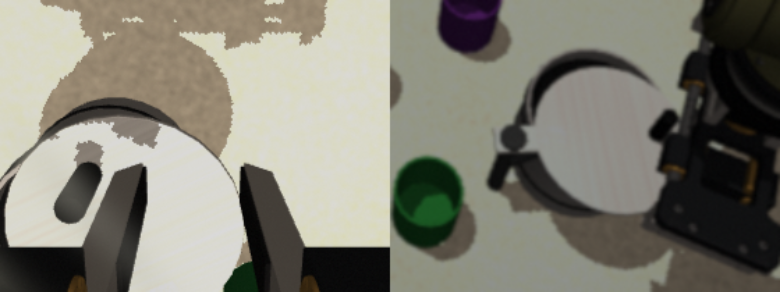

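The wrist view shows the knob at about (78,190), left of the left finger: the finger went past it and the cover stayed still. I'll go back and grip the knob instead.

Call:
{"op": "play_rows", "data": {
  "translation": [
    [0,0,0.045],
    [-0.02,-0.02,0.045],
    [-0.041,-0.041,0.045],
    [-0.041,-0.041,0.02],
    [-0.041,-0.041,0],
    [-0.041,-0.041,0]
  ],
  "yaw": [0,0.18,0.36,0.47,0.47,0.47]
}}

```text
clock: 8.85
eef_pos: [456.5, 300.7, 129.2]
eef_rot: [-3.14, -0.001, 2.566]
wrist_force: [-0.6, -0.5, 0.3]
finger_gap: 39.5
finger_force: 0.0
```

Call:
{"op": "play_rows", "data": {
  "translation": [
    [0,0,0],
    [0,0,0],
    [0,0,0],
    [0,0,0],
    [0,0,0],
    [0,0,0]
  ],
  "yaw": [0,0,0,0,0,0],
  "hand": 0.0,
  "force": 10
}}

```text
clock: 9.6
eef_pos: [457.3, 301.2, 130.2]
eef_rot: [3.141, 0.0, 2.566]
wrist_force: [-0.9, -0.1, 5.1]
finger_gap: 12.0
finger_force: 10.0
```

Call:
{"op": "play_rows", "data": {
  "translation": [
    [0.004,0.007,0],
    [0.009,0.014,0],
    [0.016,0.022,0],
    [0.024,0.029,0],
    [0.032,0.035,0]
  ],
  "yaw": [-0.06,-0.12,-0.21,-0.3,-0.38]
}}

```text
clock: 10.22
eef_pos: [489.9, 335.8, 130.2]
eef_rot: [3.141, 0.001, 2.183]
wrist_force: [2.4, -5.0, 6.9]
finger_gap: 11.9
finger_force: 10.0
```

```bash
python3 - <<'E'
from h import *
w=shot('wrist'); b=shot('scene'); s=telemetry.read_state(); print(s['finger_gap'],s['wrist_force'],s['eef_pos'])
o=cv2.imread('pics/scene0.png')[:,:,::-1]
d=(np.abs(b['pixels'].astype(int)-o).max(2)>40).astype(np.float32)
print(cv2.resize(d[260:400,280:460],(9,7),interpolation=cv2.INTER_AREA).round(1))
E
```

```text
12.210634603019786 [ 2.9781904  -2.320699    6.40078289] [490.27552308 335.97916451 130.18614546]
[[0.  0.  0.  0.  0.  0.  0.  0.  0.8]
 [0.  0.  0.  0.  0.2 0.8 0.7 0.3 1. ]
 [0.  0.  0.  0.  0.5 0.1 0.2 0.7 1. ]
 [0.  0.  0.  0.1 0.2 0.  0.  0.5 1. ]
 [0.  0.  0.  0.  0.6 0.3 0.  0.7 1. ]
 [0.  0.  0.  0.  0.4 0.8 1.  0.6 1. ]
 [0.  0.  0.  0.  0.1 0.8 0.6 0.9 1. ]]
```

Call:
{"op": "play_rows", "data": {
  "translation": [
    [0.0085,0.006,0],
    [0.018,0.011,0],
    [0.0275,0.0148,0],
    [0.038,0.018,0],
    [0.048,0.0203,0],
    [0.0585,0.0217,0],
    [0.069,0.0221,0],
    [0.0795,0.0217,0],
    [0.09,0.0203,0],
    [0.1,0.018,0],
    [0.1,0.018,0],
    [0.1,0.018,0]
  ],
  "yaw": [-0.087,-0.175,-0.262,-0.35,-0.436,-0.524,-0.611,-0.698,-0.785,-0.873,-0.873,-0.873]
}}

```text
clock: 11.82
eef_pos: [589.5, 353.8, 130.2]
eef_rot: [3.141, -0.0, 1.312]
wrist_force: [-1.0, -1.0, 5.8]
finger_gap: 12.2
finger_force: 10.0
```

Call:
{"op": "play_rows", "data": {
  "translation": [
    [0,0,0],
    [0,0,0],
    [0,0,0.05],
    [0,0,0.1],
    [0.004,-0.06,0.1],
    [0.008,-0.12,0.1],
    [0.012,-0.18,0.1],
    [0.016,-0.235,0.1],
    [0.018,-0.285,0.1],
    [0.018,-0.285,0.1],
    [0.018,-0.285,0.1]
  ],
  "yaw": [0,0,0,0,0.1,0.2,0.26,0.26,0.26,0.26,0.26],
  "hand": 1.0
}}

```text
clock: 13.2
eef_pos: [607.1, 69.6, 229.7]
eef_rot: [-3.141, -0.0, 1.573]
wrist_force: [-0.1, 0.2, -0.5]
finger_gap: 94.1
finger_force: 0.0
```

```bash
python3 - <<'E'
from h import *
w=shot('wrist','w5.png'); b=shot('scene','s5.png'); print(telemetry.read_state()['eef_pos'],proj(w,[608,69,75]))
for al in (90,80,75,70): print(al,proj(b,[559+122*np.cos(np.radians(al)),237+122*np.sin(np.radians(al)),160]))
k=(b['pixels'].max(2)<40).astype(np.uint8); cs,_=cv2.findContours(k[280:420,300:470],cv2.RETR_EXTERNAL,2)
print([tuple(np.add(cv2.boundingRect(q)[:2],(300,280)).tolist())+cv2.boundingRect(q)[2:] for q in cs if cv2.contourArea(q)>30])
# wrist cup rim: bright ring
hsv=cv2.cvtColor(w['pixels'],cv2.COLOR_RGB2HSV); m=((hsv[...,1]<40)&(hsv[...,2]<235)).astype(np.uint8)
cs,_=cv2.findContours(m[120:240,220:340],cv2.RETR_EXTERNAL,2)
print([np.round(cv2.fitEllipse(q)[0],1)+[220,120] for q in cs if cv2.contourArea(q)>800],[cv2.boundingRect(q) for q in cs if cv2.contourArea(q)>800])
E
```

```text
[607.01961021  70.30285191 229.67474866] [278.5 184.8]
90 [414.  377.9]
80 [402.4 385.8]
75 [395.9 388.9]
70 [389.  391.3]
[(387, 385, 13, 14), (300, 366, 7, 10), (310, 363, 13, 13), (312, 334, 13, 21), (340, 326, 11, 19), (347, 302, 18, 24), (362, 280, 67, 60)]
[array([230. , 180.8])] [(0, 0, 120, 120)]
```

The knob is now at about (395,388) in the scene view, so the cover is about 1.6 rad open. Next is the cup grasp.

Call:
{"op": "play_rows", "data": {
  "translation": [
    [0.001,-0.001,-0.06],
    [0.001,-0.001,-0.12],
    [0.001,-0.001,-0.17],
    [0.001,-0.001,-0.201],
    [0.001,-0.001,-0.201],
    [0.001,-0.001,-0.201]
  ],
  "yaw": [0,0,0,0,0,0]
}}

```text
clock: 14.05
eef_pos: [608.9, 68.7, 30.5]
eef_rot: [3.14, -0.0, 1.574]
wrist_force: [0.4, 0.7, 0.1]
finger_gap: 94.0
finger_force: 0.0
```

Call:
{"op": "play_rows", "data": {
  "translation": [
    [0,0,0],
    [0,0,0],
    [0,0,0],
    [0,0,0],
    [0,0,0.01],
    [0,0,0.03],
    [0,0,0.03]
  ],
  "yaw": [0,0,0,0,0,0,0],
  "hand": 0.4,
  "force": 12
}}

```text
clock: 14.92
eef_pos: [609.0, 68.1, 60.5]
eef_rot: [3.139, -0.0, 1.573]
wrist_force: [0.3, 0.9, -1.9]
finger_gap: 61.7
finger_force: 12.0
```

Call:
{"op": "play_rows", "data": {
  "translation": [
    [0,0,0.03],
    [0,0,0.07],
    [-0.02,0.012,0.09],
    [-0.05,0.03,0.09],
    [-0.085,0.05,0.09],
    [-0.115,0.07,0.09],
    [-0.132,0.08,0.08],
    [-0.132,0.08,0.0605],
    [-0.132,0.08,0.0605],
    [-0.132,0.08,0.0605]
  ],
  "yaw": [0,0,0,0,0,0,0,0,0,0]
}}

```text
clock: 16.18
eef_pos: [476.4, 148.0, 119.7]
eef_rot: [3.141, -0.0, 1.573]
wrist_force: [0.5, 0.4, -1.2]
finger_gap: 62.4
finger_force: 12.0
```

```bash
python3 - <<'E'
from h import *
w=shot('wrist'); b=shot('scene'); T=tool(); print(T[:3,3].round(1)); 
G=T[:3,3]+[0,0,19]; print('grip',G)
print([proj(w,[477,y,110]) for y in(195,317)],[proj(w,[477+dx,256,110]) for dx in(-61,61)],proj(w,G+[0,0,26]))
s=np.hstack([w['pixels'][:, 80:480],cv2.resize(b['pixels'][190:390,270:460],(399,420))]); cv2.imwrite('pics/c6.png',s[:,:,::-1])
E
```

```text
[476.6 148.  119.9]
grip [476.55808091 147.98458786 138.90137573]
[array([278.1, 163.2]), array([278.8, -51.7])] [array([179.5,  64.4]), array([377.3,  65.1])] [277.  264.4]
```

View pics/c6.png

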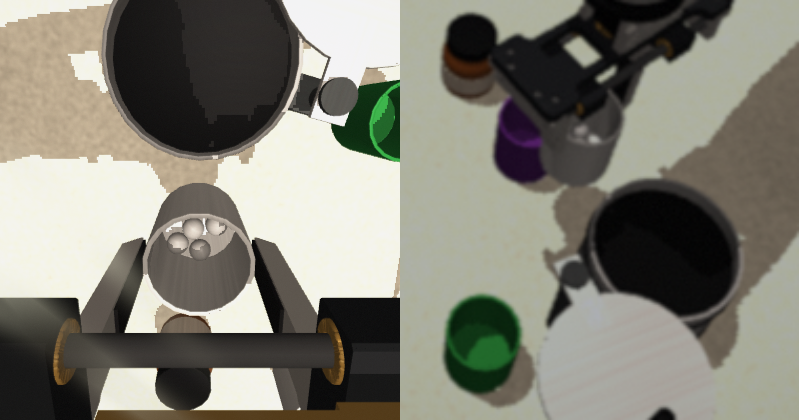

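The wrist view shows the pot rim's near edge at (282,158) in full-image pixels, about 4 mm further than predicted, which puts the pot at roughly (480,259). The cup hangs upright with its balls inside. I'll press its lower wall on the rim and carry the grip point round the rim so that it pivots.

Call:
{"op": "play_rows", "data": {
  "translation": [
    [0.003,0.01,0.001],
    [0.003,0.0185,0.001],
    [0.003,0.0215,0.0035],
    [0.003,0.0242,0.0059],
    [0.003,0.0274,0.008],
    [0.003,0.0306,0.0098],
    [0.003,0.034,0.0112],
    [0.003,0.0377,0.0125],
    [0.003,0.0413,0.0133],
    [0.003,0.045,0.0139],
    [0.003,0.045,0.0139]
  ],
  "yaw": [0,0,0,0,0,0,0,0,0,0,0]
}}

```text
clock: 17.65
eef_pos: [479.2, 193.3, 133.3]
eef_rot: [3.141, -0.0, 1.573]
wrist_force: [1.1, -1.4, -1.2]
finger_gap: 61.0
finger_force: 11.9
```

```bash
cat > asc.py <<'E'
from h import *
def cup(pr=True):
    "edge directions of the cup silhouette in the wrist view, plus coarse picture"
    w=shot('wrist'); T=tool(); G=T[:3,3]+[0,0,19]
    g=cv2.cvtColor(w['pixels'],cv2.COLOR_RGB2GRAY)[90:330,190:370]
    sm=cv2.resize(g,(60,40),interpolation=cv2.INTER_AREA)
    ch=' .:-=+*#%@'
    for r in sm: print(''.join(ch[min(9,int(v)*10//256)] for v in r))
    for th in (0,20,40,60,90,110,130):
        t=np.radians(th); ax=np.array([0,np.sin(t),np.cos(t)])
        f=lambda p:((proj(w,p)-[190,90])/[3,6]).round().astype(int).tolist()
        print(th,'mouth c,bottom c (col,row):',f(G+26*ax),f(G-49*ax))
E
python3 -c "
from asc import *
cup(); print(telemetry.read_state()['wrist_force'])"
```

```text
**+::                      ..........................*@@@@@@
*+-:.                        .........................*@@@@@
+=:.                          .................       .+%@@@
+-:.                           ...............         .:*%%
+::                             ..          .          .::=+
=::                                                     ::+%
=:.                                                     ::+%
=::                                         .           ::+@
+-:.                                        .          .:-=+
+-:.                                                   ::=-:
#+-:.                                                 .:-=-.
@#=::                                                .::=:..
@@*=::                                              .::=-...
@@@*=::.                                           .::=*++-:
@@@@#=-:.                                         .:-=#@@@@@
@@@@@%+-::.                                     .::-*@@@@@@@
@@@@@@@#+-::.                                 .::-+#@@@@@@@@
@@@@@@@@@#+--::.                           ..::-+#@@@@@@@@@@
@@
[... 1021 characters left out ...]
@@@:     :---
--......*@@@@@@@%@#+-::::::::::::::::::=#@@@@@@@@@%     .---
-:   ..-@@@@@@@@@*+*%#+--:::::::::-=+#%@@@@@@@@@@@@+     .--
::    .%@@@@@@@@@+:::=**#%##**###%%#+--%@@@@@@@@@@@@:    .:-
::    *@@@@@@@@@@*-::::...:---::......=@@@@@@@@@@@@@%    .::
::.  :@@@@@@@@@@@%=:::::.............-%@@@@@@@@@@@@@@+   :::
0 mouth c,bottom c (col,row): [29, 29] [29, 22]
20 mouth c,bottom c (col,row): [29, 26] [29, 25]
40 mouth c,bottom c (col,row): [29, 24] [29, 29]
60 mouth c,bottom c (col,row): [29, 21] [29, 33]
90 mouth c,bottom c (col,row): [29, 19] [29, 37]
110 mouth c,bottom c (col,row): [29, 19] [29, 39]
130 mouth c,bottom c (col,row): [29, 20] [29, 40]
[ 0.8831412  -1.33919021 -1.8276285 ]
```

```bash
python3 - <<'E'
from h import *
w=shot('wrist'); b=shot('scene'); G=tool()[:3,3]+[0,0,19]
print(proj(w,[480,198,110]),proj(b,G),proj(b,G-[0,0,49]),proj(b,[480,198,110]))
s=np.hstack([w['pixels'][60:360,150:410][:, :],cv2.resize(b['pixels'][210:350,300:440],(300,300))]); cv2.imwrite('pics/c7.png',cv2.resize(s,(784,420))[:,:,::-1])
E
```

```text
[278.3 216.7] [374.3 267.2] [369.1 280.1] [371.3 280.7]
```

View pics/c7.png

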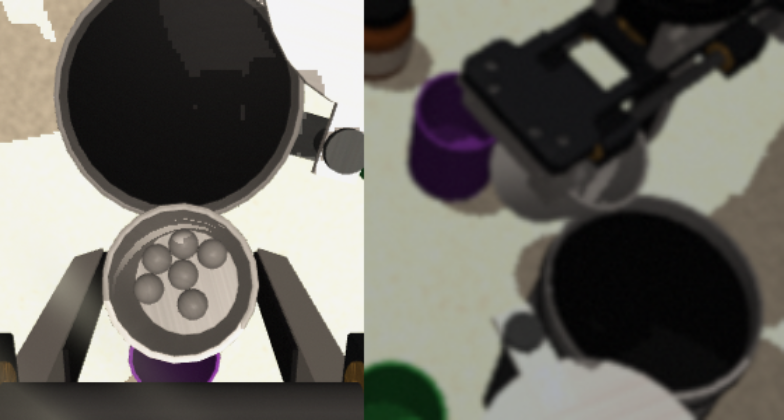

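The view shows the cup tilted about 23° (I look straight into it, all six balls inside). It has also slid about 13 mm back in the pads, so pushing further would squeeze it out. I'll retreat, set it down where it stood, and regrip near the mouth with a longer lever and more force.

Call:
{"op": "play_rows", "data": {
  "translation": [
    [0,-0.015,0],
    [0,-0.03,0.01],
    [0.01,-0.035,0.02],
    [0.04,-0.05,0.02],
    [0.075,-0.07,0.02],
    [0.105,-0.09,0.02],
    [0.13,-0.108,0.01],
    [0.13,-0.108,-0.03],
    [0.13,-0.108,-0.065],
    [0.13,-0.108,-0.085],
    [0.13,-0.108,-0.09]
  ],
  "yaw": [0,0,0,0,0,0,0,0,0,0,0]
}}

```text
clock: 19.18
eef_pos: [609.2, 84.6, 42.6]
eef_rot: [-3.14, 0.0, 1.572]
wrist_force: [0.4, -0.5, -1.6]
finger_gap: 60.7
finger_force: 11.9
```

Call:
{"op": "play_rows", "data": {
  "translation": [
    [0,-0.002,-0.002],
    [0,-0.005,-0.004],
    [0,-0.008,-0.006],
    [0,-0.012,-0.008],
    [0,-0.016,-0.01],
    [0,-0.016,-0.01]
  ],
  "yaw": [0,0,0,0,0,0],
  "force": 5
}}

```text
clock: 19.92
eef_pos: [609.7, 68.6, 33.8]
eef_rot: [3.14, 0.0, 1.572]
wrist_force: [1.6, -1.6, 3.1]
finger_gap: 60.7
finger_force: 5.0
```

```bash
python3 -c "
from asc import *
cup(); print(telemetry.read_state()['wrist_force'])"
```

```text
**++++++++++**++++****+++**#%@@%%%%%%@%%%%%%%%%%%%%%%%%%%%%%
+++++*+++++++++++**+++++++++*%%%%@@%@@@%%%%%%%%%%%%%%%%%%%%%
+++**++++**+++*****+++++******%%%%%@%%%%%%%@%%%%*+++++++**#%
++***+++++++*+++**++********+**%%%##########%%#++++*++++*++*
++++*+++++++++++**+++****+***+*#%%**+++*++***#*++++*++******
+++++*+++****++++++++******+*++*+++++++*++*****++*++********
+++++++++***+*****++*******+**+++++**+**+****+********+++*++
++*+++++++*+++******+++++********++**********++++***++++++++
++++*******+++***+***+++++*******#************++*+++*+**++*%
+++++++****++****+****+++++*****%%**********##****++*+*****%
++++++*++++++++*****+++**+**++*#%#****************+********@
*++++***++++++++++**++*********#%%**********++***++++*****#%
**+++++++**+***+++********+++***+*++*+*********+++*++*****#@
+**++*+++******+++++******++++***+++*******++**+++********#@
**+**++++******+++********++++**+++++****++++******+******%@
***+++++++*****++******+++*++****+***********++***********%@
**++++++++++******+****++*******++**********#***++****++++%%
**+++++*+++++*****+***+++=========+*+************+******+*%@
++
[... 1021 characters left out ...]
%%%.     ::::
::: ....=%%%%%%%%%%*=--:::::::::::::::-+#%%%@@@%%%*     .:::
::    .:%%%%%%%%%%%%%%*+==--::::--=+*%@@@%%%@%@%%%%-     .::
::     *%%%%%%%%%%%%%%%%%%%%%%%%@@@%%%%%%%%%%%%%%%@%.    .::
::.   -%%%%%%%%##*******##%%%%%%%%%%%%%@%%%%%%%@@@@%+    .::
::.  .%%%%%%#*+***+++++*****#%%%%%%%@%@@%%@@@%%%@@@%%-   :::
0 mouth c,bottom c (col,row): [29, 29] [29, 22]
20 mouth c,bottom c (col,row): [29, 26] [29, 25]
40 mouth c,bottom c (col,row): [29, 24] [29, 29]
60 mouth c,bottom c (col,row): [29, 21] [29, 33]
90 mouth c,bottom c (col,row): [29, 19] [29, 37]
110 mouth c,bottom c (col,row): [29, 19] [29, 39]
130 mouth c,bottom c (col,row): [29, 19] [29, 40]
[ 0.85613147 -1.42164926  4.18530221]
```

Call:
{"op": "play_rows", "data": {
  "translation": [
    [0,0,0],
    [0,0,0],
    [0,0,0],
    [0,0,0],
    [0,0,0.05],
    [0,0,0.08],
    [0,0,0.08],
    [0,0,0.08]
  ],
  "yaw": [0,0,0,0,0,0,0,0],
  "hand": 1.0
}}

```text
clock: 20.98
eef_pos: [608.6, 69.0, 112.1]
eef_rot: [-3.14, 0.0, 1.573]
wrist_force: [-0.0, 0.2, -0.2]
finger_gap: 94.0
finger_force: 0.0
```

```bash
python3 - <<'E'
from h import *
w=shot('wrist'); T=tool(); print(T[:3,3].round(1),proj(w,[609,68,75]))
g=cv2.cvtColor(w['pixels'],cv2.COLOR_RGB2GRAY)[110:320,190:370]
sm=cv2.resize(g,(90,52),interpolation=cv2.INTER_AREA); ch=' .:-=+*#%@'
for r in sm: print(''.join(ch[min(9,int(v)*10//256)] for v in r))
f=lambda p:((proj(w,p)-[190,110])/[2,4.04]).round(1).tolist()
for y in(60,64,68,72): print(y,'top,bot,left,right', f([609,y+31,75]),f([609,y-31,75]),f([578,y,75]),f([640,y,75]),'floor c',f([609,y,5]))
E
```

```text
[608.5  69.  111.8] [277.9 218.3]
+++++++++++++++++++++++++++++++++++++++++++#%%%%%%%%%%+++++++++++++++++++++%%%%%%%%%%%%%%%
+++++++++++++++++++++++++++++++++++++++++++#%%%%%%%%%%++++++++**++++++++++*%%%%%%%%%%%%%%%
++++++++++++++++++++++++++++++++++++++++++#%%%%%%%%%%%++++++++++++++++++++#%%%%%%%%%%%%%%%
**+++++++++++++++++++++*++++++++++++*+++*#%%%%%%%%%%%%++++++*+++++++++**++#%%%%%%%%%%%%%%%
++++++++++++++++++++++++++++**++++++++++#%%%%%%%%%%%%%+++++**++++++++*+++*#%%%%%%%%%%%%%%%
++++++++++++++++++++++++++++++++++++++++#%%%%%%%%%%%%%++++++**+++++++++++#%%%%%%%%%%%%%%%%
+++++++++++++++++++++++++++++++++++++++++#############*+++++*++++++++++++#%%%%%%%%%%%%%%%%
+++++++++++++++++++++++++++++++++++++++++++++++++******+++**+++++++++++++#%%%%%%%%%%%%%%%%
+++++++++++++++++++++++++++++++++++++++++++++++++++++++++++***++++*++++++#%%%%%%%%%%%%%%%%
+++++++++++++++++++++++++++++++++++*#################++++****++++++++++++#%%%%%%%%%%%%%%%%
++++++++++++++++++++++++++++++++++++++++++++++++++++++++*++++++++++++++++#%%%%%%%%%%%%%%%%
++++++++++++*********************++++++++++++++******++++++++++++
[... 3345 characters left out ...]
--------+%%%%%%%%%%%%%%%%%%%%%%%%%%%#+:        
%%%%%%%%%%%%%%%%%%%%%%#**+--------------------------*%%%%%%%%%%%%%%%%%%%%%%%%%%#+.        
%%%%%%%%%%%%%%%%%%%%%%%#*=---------------------------%%%%%%%%%%%%%%%%%%%%%%%%%%#+.        
%%%%%%%%%%%%%%%%%%%%%%%%*--------------------------:-%%%%%%%%%%%%%%%%%%%%%%%%%%#+         
60 top,bot,left,right [43.9, 19.8] [43.8, 37.9] [24.5, 29.1] [63.4, 29.2] floor c [44.1, 23.2]
64 top,bot,left,right [44.0, 18.5] [43.8, 36.8] [24.3, 27.9] [63.5, 28.0] floor c [44.1, 22.2]
68 top,bot,left,right [44.0, 17.3] [43.8, 35.7] [24.3, 26.8] [63.6, 26.8] floor c [44.1, 21.2]
72 top,bot,left,right [44.0, 16.0] [43.9, 34.6] [24.2, 25.6] [63.6, 25.6] floor c [44.1, 20.3]
```

The cup stands upright at about (609,60) with its balls inside. I'll regrip it higher and harder.

Call:
{"op": "play_rows", "data": {
  "translation": [
    [0.001,-0.009,0],
    [0.001,-0.009,-0.03],
    [0.001,-0.009,-0.06],
    [0.001,-0.009,-0.07],
    [0.001,-0.009,-0.07]
  ],
  "yaw": [0,0,0,0,0]
}}

```text
clock: 21.65
eef_pos: [610.0, 59.8, 43.0]
eef_rot: [-3.141, 0.0, 1.573]
wrist_force: [0.9, 0.2, 0.4]
finger_gap: 94.1
finger_force: 0.0
```

Call:
{"op": "play_rows", "data": {
  "translation": [
    [0,0,0],
    [0,0,0],
    [0,0,0],
    [0,0,0],
    [0,0,0.03],
    [0,0,0.08],
    [-0.02,0.012,0.12],
    [-0.05,0.03,0.12],
    [-0.085,0.05,0.12],
    [-0.115,0.07,0.12],
    [-0.13,0.085,0.12],
    [-0.13,0.085,0.12]
  ],
  "yaw": [0,0,0,0,0,0,0,0,0,0,0,0],
  "hand": 0.4,
  "force": 35
}}

```text
clock: 23.15
eef_pos: [480.0, 145.8, 163.5]
eef_rot: [3.141, -0.0, 1.574]
wrist_force: [-1.0, -0.0, -1.5]
finger_gap: 59.4
finger_force: 34.9
```

```bash
python3 - <<'E'
from h import *
w=shot('wrist'); T=tool(); G=T[:3,3]+[0,0,19]; print(G.round(1))
g=cv2.cvtColor(w['pixels'],cv2.COLOR_RGB2GRAY)[110:330,190:370]
sm=cv2.resize(g,(60,44),interpolation=cv2.INTER_AREA); ch=' .:-=+*#%@'
for r in sm: print(''.join(ch[min(9,int(v)*10//256)] for v in r))
f=lambda p:((proj(w,p)-[190,110])/[3,5]).round(1).tolist()
print('top,bot,left,right', f(G+[0,31,13]),f(G+[0,-31,13]),f(G+[-31,0,13]),f(G+[31,0,13]),'bottom edge',f(G+[0,31,-62]))
print('rim',f([480,198,110]))
E
```

```text
[480.5 145.3 182.4]
*******+-.                                      .:=#@@@@@%*%
********+=:                                    .:=#@@@@@@@@@
*********+=-.                            .   .:-+%@@@@@@@@@@
***********+=:.                .           .:-+#@@@@@@@@@@@@
************++=-:.             .        ..:=+#@@@@@@@@@@@@@@
***************++=-:.          .     ..:==++%@@@@@@@@@@@@@@@
%%%#**#***********++==-::.........:-==+****#@@@@@@@@@@@@@@@@
@@@@%%%%@@%%##********+++++===++++##%@@@@%%@@@@@@@@@@@@@@@@@
@@@@@@@@@@@@@@%*******************@@@@@@@@@@@@@@@@@@@@@@@@@@
@@@@@@@@@@@@@@@#******************%@@@@@@@@@@@@@@@@@@@@@@@@@
@@@@@@@@@@@@@@@%#*****************%@@@@@@@@@@@@@@@@@@@@@@@@@
@@@@@@@@@@@@@@@@%****************#@@@@@@@@@@@@@@@@@@@@@@@@@@
@@@@@@@@@@@@@@@@@%**************#@@@@@@@@@@@@@@@@@@@@@@@@@@@
@@@@@@@@@@@@@@@@@@%#***********%@@@@@@@@@@@@@@@@@@@@@@@@@@@@
@@@@@@@@@@@@@@@@@@@@@%##+======+**%@@@@@@@@@@@@@@@@@@@@@@@@@
@@@@@@@@@@@@@@@@@@@@@#+------------=*%@@@@@@@@@@@@@@@@@@@@@@
@@@@@@@@@@@@@@@@@@@#=-----------------*@@@@@@@@@@@@@@@@@@@@@
@@@@@@@@@@@@@@@@@@*--------------------=%@@
[... 1015 characters left out ...]
---------------------#@@@@%.    :------
---==-::::=@@@@@%%*---------------------+%@@@@@@+     :-----
-----:::::#@@@@#**%%*=---------------=+%@@@@@@@@@.    .-----
----...::+@@@@@#***=*#%#++=-----==+#%@%@@@@@@@@@@*     :----
---.....:%@@@@@%*+-----+**##%%%#@@@@@@@@@@@@@@@@@@:     :---
--:  ...=@@@@@@@*=--=--:::------#@@@@@@@@@@@@@@@@@*     .---
--.    .%@@@@@@@#--::::::....:--*@@@@@@@@@@@@@@@@@@:    .:--
-::    +@@@@@@@@+::::::::::::..-+@@@@@@@@@@@@@@@@@%+    .::-
:::   .%@@@@@@@@-::::::::::::::.+@@@@@@@@@@@@@@@@%**:   .::-
:::   +@@@@@@@@%::::.........:::-@@@@@@@@@@@@@@@@***+   .:::
top,bot,left,right [29.4, 18.9] [29.2, 38.3] [11.7, 29.0] [46.9, 29.0] bottom edge [29.4, 13.5]
rim [29.2, 7.6]
```

Call:
{"op": "play_rows", "data": {
  "translation": [
    [0,0.008,-0.015],
    [0,0.015,-0.0224],
    [0,0.0227,-0.0224],
    [0,0.0273,-0.02],
    [0,0.0319,-0.0178],
    [0,0.0368,-0.0162],
    [0,0.0417,-0.0148],
    [0,0.0468,-0.0141],
    [0,0.0519,-0.0136],
    [0,0.0519,-0.0136]
  ],
  "yaw": [0,0,0,0,0,0,0,0,0,0]
}}

```text
clock: 24.45
eef_pos: [480.2, 197.4, 149.8]
eef_rot: [3.141, -0.0, 1.573]
wrist_force: [1.4, -2.0, 0.3]
finger_gap: 58.9
finger_force: 35.0
```

```bash
cat > v.py <<'E'
from h import *
def v(h,tt,ths):
    w=shot('wrist'); T=tool(); G=T[:3,3]+[0,0,19]; print(G.round(1),telemetry.read_state()['wrist_force'].round(1))
    g=cv2.cvtColor(w['pixels'],cv2.COLOR_RGB2GRAY)[110:330,190:370]
    sm=cv2.resize(g,(60,44),interpolation=cv2.INTER_AREA); ch=' .:-=+*#%@'
    for r in sm: print(''.join(ch[min(9,int(x)*10//256)] for x in r))
    f=lambda p:((proj(w,p)-[190,110])/[3,5]).round(1).tolist()
    for th in ths:
        t=np.radians(th); a=np.array([0,np.sin(t),np.cos(t)]); n=np.array([0,np.cos(t),-np.sin(t)])
        print(th,'mouth far/near, L',f(G+(75-h)*a+31*n),f(G+(75-h)*a-31*n),f(G+(75-h)*a-[31,0,0]),'floor far/near',f(G-h*a+31*n),f(G-h*a-31*n))
E
python3 -c "
from v import *
v(62,0,(0,15,30,45))"
```

```text
[480.2 197.2 168.8] [-0.5 -2.6 -0.9]
**+::                                               .=******
*+=:.                                                .-+****
*+=:.                                                .:-+***
*+-:                                                 .:-*#**
*+-:                                      .          .:-*@@%
*+-:.                                     .          .:-*@@@
*+=:.                                                .:=+#%@
**=:.                                                .:=-:.:
@@+-:                                                :-=:...
@@#=::                                              .:=-:...
@@@+-:.                                            .:-=.... 
@@@%=::.                                          .::=:.....
@@@@#=-:.                                        .::=#++-::-
@@@@@#=-:.                                      .::=#@@@@@#*
@@@@@@#+-::                                    .:-+%@@@@@@*%
@@@@@@@%+=-:.                             .  .::-*@@@@@@@@@@
@@@@@@@@@#+-::.                            .::=+#@@@@@@@@@@@
@@@@@@@@@@%*=--::.        
[... 1323 characters left out ...]
.-@@@@@@@@#-:=*%#*+=-----==+#%#%@@@@@@@@@@@+     .---
--:.   .#@@@@@@@@#-::..-+**#%%%##*+-.-%@@@@@@@@@@@@.    .:--
-::    -@@@@@@@@@@=:::...............=@@@@@@@@@@@@@+    .:--
:::    #@@@@@@@@@@#-:::.............=%@@@@@@@@@@@@@@.   :::-
:::.  -@@@@@@@@@%***=-::..........:+%@@@@@@@@@@@@@@@+   ::::
0 mouth far/near, L [29.0, 18.7] [28.9, 38.2] [11.3, 28.9] floor far/near [29.1, 13.4] [29.1, 28.1]
15 mouth far/near, L [29.0, 17.2] [28.9, 38.3] [11.3, 27.7] floor far/near [29.1, 17.3] [29.0, 32.5]
30 mouth far/near, L [29.1, 16.4] [28.9, 37.6] [11.3, 26.6] floor far/near [29.1, 21.4] [29.0, 36.9]
45 mouth far/near, L [29.1, 16.5] [28.9, 36.0] [11.5, 25.5] floor far/near [29.1, 25.7] [29.0, 41.1]
```

The cup is tilted about 25° but again slid about 8 mm in the pads: the long vertical contact line along the pads resists pivoting. I'll set it down again and grip only its top 12 mm with the fingertips, so it pivots easily.

Call:
{"op": "play_rows", "data": {
  "translation": [
    [0,-0.02,0],
    [0,-0.035,0.01],
    [0.015,-0.04,0.01],
    [0.045,-0.055,0.01],
    [0.08,-0.075,0.01],
    [0.11,-0.095,0.01],
    [0.129,-0.112,0.0],
    [0.129,-0.112,-0.04],
    [0.129,-0.112,-0.075],
    [0.129,-0.112,-0.095],
    [0.129,-0.112,-0.1]
  ],
  "yaw": [0,0,0,0,0,0,0,0,0,0,0]
}}

```text
clock: 25.88
eef_pos: [609.1, 84.4, 48.3]
eef_rot: [-3.14, 0.0, 1.572]
wrist_force: [-0.5, 0.3, -0.6]
finger_gap: 58.7
finger_force: 35.0
```

Call:
{"op": "play_rows", "data": {
  "translation": [
    [0,-0.004,-0.002],
    [0,-0.008,-0.004],
    [0,-0.012,-0.006],
    [0,-0.016,-0.007],
    [0,-0.016,-0.007]
  ],
  "yaw": [0,0,0,0,0],
  "force": 6
}}

```text
clock: 26.5
eef_pos: [610.0, 68.3, 43.8]
eef_rot: [3.139, 0.0, 1.572]
wrist_force: [0.1, -2.2, 6.4]
finger_gap: 60.0
finger_force: 6.0
```

Call:
{"op": "play_rows", "data": {
  "translation": [
    [0,0,0],
    [0,0,0],
    [0,0,0],
    [0,0,0.05],
    [0,0,0.07],
    [0,0,0.07]
  ],
  "yaw": [0,0,0,0,0,0],
  "hand": 1.0
}}

```text
clock: 27.25
eef_pos: [609.8, 69.1, 113.9]
eef_rot: [3.139, -0.0, 1.573]
wrist_force: [-0.3, 0.4, -0.5]
finger_gap: 94.0
finger_force: 0.0
```

```bash
python3 - <<'E'
from h import *
w=shot('wrist'); T=tool(); print(T[:3,3].round(1))
g=cv2.cvtColor(w['pixels'],cv2.COLOR_RGB2GRAY)[150:300,210:350]
sm=cv2.resize(g,(70,38),interpolation=cv2.INTER_AREA); ch=' .:-=+*#%@'
for r in sm: print(''.join(ch[min(9,int(v)*10//256)] for v in r))
f=lambda p:((proj(w,p)-[210,150])/[2,3.95]).round(1).tolist()
for y in(55,60,65): print(y,'far,near,left,right', f([609,y+31,75]),f([609,y-31,75]),f([578,y,75]),f([640,y,75]),'floor c',f([609,y,5]))
E
```

```text
[609.1  69.  112.3]
++++++++++++++++++++++++++++++++++++++++++++++++++++++++++++++#%%%%%%%
++++++++++++##########+++++++++++++++#####+++*++++++++++++++++#%%%%%%%
+%%%%%%%%%%%%%%%%%%#++++****+++++++++++#%%%+++++++++++++++++##%%%%%%%%
*%%%%%%%%%%%%%%%%%+++++++++++++++++++++++#%######++++##%++++%%%%%%%%%%
%%%%%%%%%%%%%%%%#++++++++++++++++++++++++**%%%%%%%%%%%%%%%%%%%%%%%%%%%
%%%%%%%%%%%%%%%**++++++++++++++++++++*++++**%%%%%%%%%%%%%%%%%%%%%%%%%%
%%%%%%%%%%%%%%#+++++++++++==------------=+++*%%%%%%%%%%%%%%%%%%%%%%%%%
%%%%%%%%%%%%%%*+++++++++-::-----------------=*%%%%%%%%%%%%%%%%%%%%%%%%
%%%%%%%%%%%%%%++++++++-::::-------------------*%%%%%%%%%%%%%%%%%%%%%%%
%%%%%%%%%%%%%%#+++++=::::::--------------------*%%%%%%%%%%%%%%%%%%%%%%
%%%%%%%%%%%%%%%+++++:::::--====++++++++==-------#%%%%%%%%%%%%%%%%%%%%%
%%%%%%%%%%%%%%%*++*-::-+*#%#**#+======**###*+=---#%%%%%%%%%%%%%%%%%%%%
%%%%%%%%%%%%%%%%#*=:-*%####*+**-=++*+=++===+*%#=-=%%%%%%%%%%%%%%%%%%%%
%%%%%%%%%%%%%%%%%+-*%%%***+===+=+*###*++-+**==*%#=+%%%%%%%%%%%%%%%%%%%
%%%%%%%%%%%%%%%%#+%*=*%#+-=+++==+*##**++=+*+==--+%*#%%%%%%%%%%%%%%%%%%
%%%%%%%%%%%%%%%
[... 1204 characters left out ...]
%%%%****++++++++****%%%%%%%%%%%%%%%%%%%%%%%%%%%%%%%%%%%%%+
%%%%%%%%%%%%%#*++++++++++++*+++++##%%%%%%%%%%%%%%%%%%%%%%%%%%%%%%%%%%+
%%%%%%%%%%%%#*++++++++++++++++***++*#%%%%%%%%%%%%%%%%%%%%%%%%%%%%%%%%+
%%%%%%%%%%%#********+++++++++++++++++#%%%%%%%%%%%%%%%%%%%%%%%%%%%%%%%+
%%%%%%%%%%#++*****+++=-------------=+*%%%%%%%%%%%%%%%%%%%%%%%%%%%%%%%+
%%%%%%%%%%#******+=-------------------+%%%%%%%%%%%%%%%%%%%%%%%%%%%%%%+
55 far,near,left,right [33.1, 11.6] [33.1, 29.8] [13.8, 21.0] [52.4, 21.0] floor c [33.2, 14.7]
60 far,near,left,right [33.1, 10.0] [33.1, 28.5] [13.8, 19.5] [52.4, 19.5] floor c [33.2, 13.5]
65 far,near,left,right [33.2, 8.4] [33.1, 27.1] [13.7, 18.0] [52.6, 18.1] floor c [33.2, 12.3]
```

Call:
{"op": "play_rows", "data": {
  "translation": [
    [0,-0.009,-0.02],
    [0,-0.009,-0.04],
    [0,-0.009,-0.049],
    [0,-0.009,-0.049],
    [0,-0.009,-0.049]
  ],
  "yaw": [0,0,0,0,0]
}}

```text
clock: 27.92
eef_pos: [609.4, 60.1, 64.1]
eef_rot: [3.141, -0.0, 1.573]
wrist_force: [1.4, -0.3, -0.5]
finger_gap: 93.8
finger_force: 0.0
```

Call:
{"op": "play_rows", "data": {
  "translation": [
    [0,0,0],
    [0,0,0],
    [0,0,0],
    [0,0,0],
    [0,0,0.03],
    [0,0,0.08],
    [-0.02,0.012,0.11],
    [-0.05,0.03,0.11],
    [-0.085,0.05,0.11],
    [-0.115,0.07,0.11],
    [-0.129,0.08,0.11],
    [-0.129,0.08,0.11]
  ],
  "yaw": [0,0,0,0,0,0,0,0,0,0,0,0],
  "hand": 0.4,
  "force": 20
}}

```text
clock: 29.42
eef_pos: [480.2, 140.3, 174.0]
eef_rot: [3.141, -0.0, 1.574]
wrist_force: [-0.4, -0.0, 0.2]
finger_gap: 37.7
finger_force: 0.0
```

```bash
python3 - <<'E'
from h import *
s=telemetry.read_state();print(s['eef_pos'],s['finger_gap'])
w=shot('wrist'); G=tool()[:3,3]
g=cv2.cvtColor(w['pixels'],cv2.COLOR_RGB2GRAY)[110:330,190:370]
sm=cv2.resize(g,(60,44),interpolation=cv2.INTER_AREA); ch=' .:-=+*#%@'
for r in sm[5:40]: print(''.join(ch[min(9,int(v)*10//256)] for v in r))
f=lambda p:((proj(w,p)-[190,110])/[3,5]-[0,5]).round(1).tolist()
for b in(11,):print(f(G+[0,31,b]),f(G+[0,-31,b]),f(G+[-31,0,b]),'bottom far',f(G+[0,31,b-75]),'rim',f([480,199,110]))
E
```

```text
[480.2071355  140.29738629 174.01366365] 37.69039734018206
%%%%%%##*#*******%%%##*+===---====+**%%#***%@@@@@@@@@@@@@@@@
@@@@@@%%%%%%%%###%@@@@@@%%###*#%%@@@@@@@##%@@@@@@@@@@@@@@@@@
@@@@@@@@@@@@@@@@@@@@@@@@@@@@@@@@@@@@@@@@@@@@@@@@@@@@@@@@@@@@
@@@@@@@@@@@@@@@@@@@@@@@@@@@@@@@@@@@@@@@@@@@@@@@@@@@@@@@@@@@@
@@@@@@@@@@@@@@@@@@@@@@@@@@@@@@@@@@@@@@@@@@@@@@@@@@@@@@@@@@@@
@@@@@@@@@@@@@@@@@@@@@@@@@@@@@@@@@@@@@@@@@@@@@@@@@@@@@@@@@@@@
@@@@@@@@@@@@@@@@@@@@@@@@@@@@@@@@@@@@@@@@@@@@@@@@@@@@@@@@@@@@
@@@@@@@@@@@@@@@@@@@@@@@@@@@@@@@@@@@@@@@@@@@@@@@@@@@@@@@@@@@@
@@@@@@@@@@@@@@@@@@@@@@@@@@@@@@@@@@@@@@@@@@@@@@@@@@@@@@@@@@@@
@@@@@@@@@@@@@@@@@@@@@@@%%%%%@@@@@@@@@@@@@@@@@@@@@@@@@@@@@@@@
@@@@@@@@@@@@@@@@@@@@%#********#@@@@@@@@@@@@@@@@@@@@@@@@@@@@@
@@@@@@@@@@@@@@@@@@@#************%@@@@@@@@@@@@@@@@@@@@@@@@@@@
@@@@@@@@@@@@@@@@@@#********++****%@@@@@@@@@@@@@@@@@@@@@@@@@@
@@@@@@@@@@@@@@@@@%*#***=:......:-+%@@@@@@@@@@@@@@@@@@@@@@@@@
@@@@@@@@@@@@@@@@@%***=............=@@@@@@@@@@@@@@@@@@@@@@@@%
@@@@@@@@@@@@@@@@@%**+..............-@@@@@@@@@@@@@@@@@@@@%#**
@@@@@@@@@@@@@@@@@%##.......::.......*@@@@@@@@@@@@@@@@@@#****
@@@@
[... 471 characters left out ...]
-=@@@@@@%-::
@@@@@@@@#-------   *-..............-#@@@.  :------*@@@@@@%-:
@@@@@@@@==-----:  .@%*-..........-*%@@@@-  .-------#@@@@@@#-
@@@@@@@+===----.  -#***++----==*%@@@@@@@*   :------=%@@@@@@#
@@@@@@#====---:.  =********#%@@@@@@@@@@@@   .-------+@@@@@@@
@@@@@%======--:...****+===+**#@@@@@@@@@@@-   --------*@@@@@@
@@@@@+======--...-*+--------:=*@@@@@@@@@@*   .--------%@@@@@
@@@@*=======-:...+=-----=-===--#@@@@@@@@@@    --------=@@@@@
++++----===--:...=--=------==---%@@@@@@@@@-   :--------=++++
  ..:-------::..---::.......:---#@@@@@@@@@*   .-------:     
    .-------:...+-:::::::::::..=*@@@@@@@@@@    :------:     
[29.3, 11.9] [29.2, 29.7] [13.3, 21.2] bottom far [29.3, 7.5] rim [29.1, 0.7]
```

The fingertips closed on nothing (37.7 mm gap), so the cup was left behind. I'll check whether it still stands.

```bash
python3 - <<'E'
from h import *
b=shot('scene'); ch=' .:-=+*#%@'
f=lambda p:((proj(b,p)-[240,235])/[1,2]).round(1).tolist()
g=cv2.cvtColor(b['pixels'],cv2.COLOR_RGB2GRAY)[235:315,240:330]
for r in cv2.resize(g,(90,40),interpolation=cv2.INTER_AREA): print(''.join(ch[min(9,int(v)*14//256)] for v in r))
print('mouth c',f([609,60,75]),'base',f([609,60,0]))
E
```

```text
------------:-=+*##%@@@@@@@@@@@@@@@@@@@@@@@@@@@@@@@@@@%#*+--:::::::--=+++++++++++**+-::...
------------::-++++*#%@@@@@@@@@@@@@@@@@@@@@@@@@@@@@@@@@@@@%##*+++++++++++++++**+=-:..  ...
--------------=++*+++*%@@@@@@@@@@@@@@@@@@@@@@@@@@@@@@@@@@@@@@@%%%%####****###%#=:.  ......
------------:-=+*++++*#@@@@@@@@@@@@@@@@@@@@@@@@@@@@@@@@@@@@@@@@@@@@@@@@@@@@@@#=:    ......
--------------=+++++++*%@@@@@@@@@@@@@@@@@@@@@@@@@@@@@@@@@@@@@@@@@@@@@@@@@@@@#+:.    ......
------------==++++++++#%@@@@@@@@@@@@@@@@@@@@@@@@@@@@@@@@@@@@@@@@@@@@@@@@@@@@*-.. .. ......
----------==++++++++*#%@@@@@@@@@@@@@@@@@@@@@@@@@@@@@@@@@@@@@@@@@@@@@@@@@@@@@*-..  . ......
-----====+++++++++++*%@@@@@@@@@@@@@@@@@@@@@@@@@@@@@@@@@@@@@@@@@@@@@@@@@@@@@%=::..   ......
==++++++++++++++++*#%@@@@@@@@@@@@@@@@@@@@@@@@@@@@@@@@@@@@@@@@@@@@@@@@@@@@@@#-..:..........
**+++++++++++++*#%%@@@@@@@@@@@@@@@@@@@@@@@@@@@@@@@@@@@@@@@@@@@@@@@@@@@@@@@@*:...::........
@%%%####***###%%@@@@@@@@@@@@@@@@@@@@@@@@@@@@@@@@@@@@@@@@@@@@@@@@@@@@@@@@@@%+:  ...:::.....
@@@@@@@@@@@@@@@@@@@@@@@@%%#####%%%%@@@@@@@@@@@@@@@@@@@@@@@@@@@@@@@@@@@@@@@#=.  .. ...:::::
@@@@@@@@
[... 1878 characters left out ...]
@@@@@@@@@@@@@@@@@@@@@@@@
@@@@@@@@@@@@@@@@@@@@@@@@%##*++++++**+++++++++++**#%@@@@@@@@@@@@@@@@@@@@@@@@@@@@@@@@@@@@@@@
@@@@@@@@@@@@@@@@@@@@@@@@@@@%%%##**+++++++++++**#%@@@@@@@@@@@@@@@@@@@@@@@@@@@@@@@@@@@@@@@@@
@@@@@@@@@@@@@@@@@@@@@@@@@@@@@@@@%%##*****###%@@@@@@@@@@@@@@@@@@@@@@@@@@@@@@@@@@@@@@@@@@@@@
@@@@@@@@@@@@@@@@@@@@@@@@@@@@@@@@@@@@@@@@@@@@@@@@@@@@@@@@@@@@@@@@@@@@@@@@@@@@@@@@@@@@@@@@@@
@@@@@@@@@@@@@@@@@@@@@@@@@@@@@@@@@@@@@@@@@@@@@@@@@@@@@@@@@@@@@@@@@@@@@@@@@@@@@@@@@@@@@@@@@@
@@@@@@@@@@@@@@@@@@@@@@@@@@@@@@@@@@@@@@@@@@@@@@@@@@@@@@@@@@@@@@@@@@@@@@@@@@@@@@@@@@@@@@@@@@
@@@@@@@@@@@@@@@@@@@@@@@@@@@@@@@@@@@@@@@@@@@@@@@@@@@@@@@@@@@@@@@@@@@@@@@@@@@@@@@@@@@@@@@@@@
mouth c [28.6, 17.7] base [29.4, 26.2]
```

The cup still stands upright at (609,60). The failed fingertip grip and both pivot attempts (tilts of 23° and 25°) all fit one explanation: the pads start about 30 mm above the TCP. In that case the cup pivots without slipping about a point roughly 36 mm above the TCP. I'll regrip with that model.

Call:
{"op": "play_rows", "data": {
  "translation": [
    [0.04,-0.025,0],
    [0.08,-0.05,0],
    [0.12,-0.075,0],
    [0.129,-0.08,-0.03],
    [0.129,-0.08,-0.08],
    [0.129,-0.08,-0.12],
    [0.129,-0.08,-0.14],
    [0.129,-0.08,-0.14],
    [0.129,-0.08,-0.14]
  ],
  "yaw": [0,0,0,0,0,0,0,0,0],
  "hand": 1.0
}}

```text
clock: 30.65
eef_pos: [610.0, 59.5, 34.5]
eef_rot: [3.14, -0.0, 1.572]
wrist_force: [0.1, -0.1, 0.5]
finger_gap: 94.2
finger_force: 0.0
```

Call:
{"op": "play_rows", "data": {
  "translation": [
    [0,0,0],
    [0,0,0],
    [0,0,0],
    [0,0,0],
    [0,0,0.03],
    [0,0,0.08],
    [-0.02,0.012,0.11],
    [-0.05,0.03,0.11],
    [-0.085,0.05,0.11],
    [-0.115,0.07,0.11],
    [-0.129,0.08,0.11],
    [-0.129,0.08,0.11]
  ],
  "yaw": [0,0,0,0,0,0,0,0,0,0,0,0],
  "hand": 0.4,
  "force": 20
}}

```text
clock: 32.15
eef_pos: [480.1, 140.3, 143.9]
eef_rot: [3.141, -0.0, 1.574]
wrist_force: [0.9, 0.1, -1.8]
finger_gap: 59.8
finger_force: 20.0
```

Call:
{"op": "play_rows", "data": {
  "translation": [
    [0,0.01,-0.01],
    [0,0.02,-0.015],
    [0,0.0277,-0.015],
    [0,0.0327,-0.0126],
    [0,0.0377,-0.0105],
    [0,0.043,-0.009],
    [0,0.0484,-0.0077],
    [0,0.054,-0.0072],
    [0,0.0594,-0.0069],
    [0,0.065,-0.0073],
    [0,0.0703,-0.0079],
    [0,0.0703,-0.0079]
  ],
  "yaw": [0,0,0,0,0,0,0,0,0,0,0,0]
}}

```text
clock: 33.65
eef_pos: [480.1, 210.7, 135.7]
eef_rot: [3.142, -0.0, 1.573]
wrist_force: [0.4, -1.4, 0.3]
finger_gap: 60.4
finger_force: 20.0
```

```bash
sed -i 's/\[0,0,19\]/[0,0,36]/' v.py; python3 -c "
from v import *
v(70,0,(20,30,40,50))"
```

```text
[480.2 210.5 171.8] [ 1.3 -1.7  0.7]
***+-:.                        ...         ...    -*********
**+=:.                                             -********
**+::                                              .=*******
*+-:.                                               .=******
*=:.                                                 .=*****
+=:.                                                  .-+***
+-:.                                                  .:-+**
+-:                                                   .:-+#*
+::                                                   .:-*@@
+-:.                                                  .:-*@@
*-:.                                                  .:-=++
#=:.                                                  ::=-:.
%+::                                                 .::=...
@*=::                                                .:=-...
@%+-:.                                              .::=:...
@@#=::.                                            .::=:....
@@@*=::.                                    ..    .::=*++-::
@@@@*=::.                 
[... 1324 characters left out ...]
#@@@@@@@@%%*****+++*************%@@@@@@@@@%      :--
-:.    -@@@@@@@@@@=#%#***************#%%@@@@@@@@@@@+     :--
-:.    #@@@@@@@@@#---+#%%%#######%%%%#%@@@@@@@@@@@@@.    ::-
::.   -@@@@@@@@@@*-::::-+##%%%%%%%#=:-#@@@@@@@@@@@@@+   .:::
::.   %@@@@@@@@@@+::::::..::-=--:... :*@@@@@@@@@@@@@@.  .:::
20 mouth far/near, L [29.0, 18.6] [28.9, 41.0] [10.5, 29.6] floor far/near [29.1, 20.0] [29.0, 35.8]
30 mouth far/near, L [29.0, 18.6] [28.9, 41.0] [10.5, 29.3] floor far/near [29.1, 23.1] [29.0, 39.3]
40 mouth far/near, L [29.0, 18.9] [28.9, 40.6] [10.5, 29.0] floor far/near [29.1, 26.4] [29.0, 42.7]
50 mouth far/near, L [29.0, 19.5] [28.9, 39.9] [10.6, 28.7] floor far/near [29.1, 29.8] [28.9, 46.1]
```

The tilt is about 38°, as planned. I'll carry on round the rim.

Call:
{"op": "play_rows", "data": {
  "translation": [
    [0,0.0054,-0.0013],
    [0,0.0106,-0.003],
    [0,0.0156,-0.0052],
    [0,0.0205,-0.0078],
    [0,0.0251,-0.0109],
    [0,0.0295,-0.0142],
    [0,0.0335,-0.018],
    [0,0.0372,-0.022],
    [0,0.0405,-0.0264],
    [0,0.0434,-0.0311],
    [0,0.046,-0.036],
    [0,0.048,-0.0411]
  ],
  "yaw": [0,0,0,0,0,0,0,0,0,0,0,0]
}}

```text
clock: 35.2
eef_pos: [480.2, 258.9, 94.5]
eef_rot: [3.141, -0.001, 1.573]
wrist_force: [-0.5, 3.6, 4.5]
finger_gap: 60.1
finger_force: 20.0
```

Call:
{"op": "play_rows", "data": {
  "translation": [
    [0,0.0015,-0.0053],
    [0,0.0027,-0.0107],
    [0,0.0033,-0.0162],
    [0,0.0035,-0.0217],
    [0,0.0035,-0.0217],
    [0,0.0035,-0.0217],
    [0,0.0035,-0.0217]
  ],
  "yaw": [0,0,0,0,0,0,0]
}}

```text
clock: 36.08
eef_pos: [479.9, 261.5, 72.6]
eef_rot: [-3.141, 0.001, 1.573]
wrist_force: [-1.4, 1.2, 0.3]
finger_gap: 60.1
finger_force: 20.0
```

```bash
python3 -c "
from v import *
v(70,0,(80,100,110,120))"
```

```text
[479.9 261.5 108.7] [-0.3  0.4 -0.1]
**#***************************************************##*=%@
**#***********************************#****************#+#@@
*************************************##******************@@@
************************************##*****************=@@@@
******************************************************+#@@@@
************************+====-==++********************=%@@@@
********#####******=-::::::::::::..::-=***************+@@@@@
***************+-:::::::.........::::-:.:-+***#******+*@@@@@
*************=:.:.....::::::::-::::.....::::=********=%@@@@@
**#******#*-.....:--=====+++++++++=====-:.....-******=####@@
*********=. .-===+=-::....      ...::--++==-:...=#***-****@#
###****=:.-=+=-:.                       .:-=+==:.:+**=******
##***=.:===-.                               .:-==-.:+=******
***+.-==-.                                      :==-:-******
**-:==:                                           .-=-******
*:==:                                               .:******
-+-.                                                  =**#@*
=:                        
[... 1327 characters left out ...]
=++++++++++*******#************++++++= .      :--
-:.    .:.:=+**+++++++*******#************+*#++++::.     :--
-:.    :---++**#**++++*******#************#%#*++*:::     ::-
::.   .:::-++**###%#*+*******#*********#%%%%%%+#*::::   .:::
::.   +-::-++**###%%%%######*######%%%@@%%%%%%##*:=*%.  .:::
80 mouth far/near, L [29.0, 22.6] [28.8, 35.2] [10.8, 27.9] floor far/near [29.0, 40.0] [28.8, 55.5]
100 mouth far/near, L [29.0, 25.5] [28.9, 30.9] [10.9, 27.7] floor far/near [28.9, 46.8] [28.7, 59.9]
110 mouth far/near, L [29.0, 27.1] [28.9, 28.6] [11.0, 27.7] floor far/near [28.9, 50.1] [28.7, 61.0]
120 mouth far/near, L [29.0, 28.7] [28.9, 26.3] [11.1, 27.7] floor far/near [28.9, 53.2] [28.6, 61.0]
```

Call:
{"op": "play_rows", "data": {
  "translation": [
    [0,0,0.03],
    [0,0,0.07],
    [0,0,0.1],
    [0,0,0.11],
    [0,0,0.11]
  ],
  "yaw": [0,0,0,0,0]
}}

```text
clock: 36.75
eef_pos: [480.0, 261.5, 182.4]
eef_rot: [-3.141, 0.0, 1.573]
wrist_force: [-1.1, -0.2, -0.6]
finger_gap: 59.9
finger_force: 20.0
```

Call:
{"op": "play_rows", "data": {
  "translation": [
    [0,0,0],
    [0,0,0],
    [0,0,0]
  ],
  "yaw": [0,0,0],
  "force": 4
}}

```text
clock: 37.12
eef_pos: [480.0, 261.7, 182.4]
eef_rot: [-3.141, 0.0, 1.573]
wrist_force: [0.4, -0.3, -1.3]
finger_gap: 60.7
finger_force: 4.0
```

```bash
python3 - <<'E'
from v import *
v(70,0,(0,40,90,115))
w=shot('wrist'); b=shot('scene')
for c,n in((w,'w'),(b,'s')):
    f=lambda p:proj(c,p); ctr=f([480,260,10]); print(n,'pot floor centre',ctr,f([480,300,10]),f([520,260,10]))
c=b; u,v_=map(int,proj(b,[480,260,10])); g=c['pixels'][v_-32:v_+40,u-45:u+45].max(2).astype(float)
ch=' .:-=+*#%@'
for r in cv2.resize(g,(90,36),interpolation=cv2.INTER_AREA): print(''.join(ch[int(min(9,x/8))] for x in r))
E
```

```text
[480.  261.7 218.6] [-0.4 -0.5 -0.7]
****#*****************************************+###*****%@@@@
**********#**********************************+*####****%@@@@
**********************************##*********+*********@@@@@
********************************************+**********@@@@@
*#*************#******=--::....::--=+*******+**********@@@@@
*******************=:..::-------::::.:-+****+**********@@@@@
*****#%@@*******+-.:-==-::.....:::-==-:.:+**+**********@@@@@
#%%@@@@@%******-:--:.                .:-=::++**********@@@@@
@@@@@@@@##***--=:.                       :=-=*********#@@@@@
@@@@@@@@#**+-=:                            .=*********#@@@@@
@@@@@@@@#*==:                               .*********#@@@@@
@@@@@@@@%==.                            ...  -********#@@@@@
@@@@@@@@*=.                             ......+*******#@@@@@
@@@@@@@%+:                         .  ........:******#@@@@@@
@@@@@@@#-...                       ............=#****#@@@@@@
@@@@@@@#:...                       .............-*##@@@@@@@@
@@@@@@%+....                      ...............:#@@@@@@@@@
@@@@@@%=....              
[... 4722 characters left out ...]
@@@@@@@@@@@@@@@@@@@@@@@@@@@@@@@@@@@@@@@@@@@@@@@@@@@@@@@@@@@@@@@
@@@@@@@@@@@@@@@@@@@@@@@@@@@@@@@@@@@@@@@@@@@@@@@@@@@@@@@@@@@@@@@@@@@@@@@@@@@@@@@@@@@@@@@@@@
@@@@@@@@@@@@@@@@@@@@@@@@@@@@@@@@@@@@@@@@@@@@@@@@@@@@@@@@@@@@@@@@@@@@@@@@@@@@@@@@@@@@@@@@@@
@@@@@@@@@@@@@@@@@@@@@@@@@@@@@@@@@@@@@@@@@@@@@@@@@@@@@@@@@@@@@@@@@@@@@@@@@@@@@@@@@@@@@@@@@@
@@@@@@@@@@@@@@@@@@@@@@@@@@@@@@@@@@@@@@@@@@@@@@@@@@@@@@@@@@@@@@@@@@@@@@@@@@@@@@@@@@@@@@@@@@
@@@@@@@@@@@@@@@@@@@@@@@@@@@@@@@@@@@@@@@@@@@@@@@@@@@@@@@@@@@@@@@@@@@@@@@@@@@@@@@@@@@@@@@@@@
@@@@@@@@@@@@@@@@@@@@@@@@@@@@@@@@@@@@@@@@@@@@@@@@@@@@@@@@@@@@@@@@@@@@@@@@@@@@@@@@@@@@@@@@@@
@@@@@@@@@@@@@@@@@@@@@@@@@@@@@@@@@@@@@@@@@@@@@@@@@@@@@@@@@@@@@@@@@@@@@@@@@@@@@@@@@@@@@@@@@@
```

```bash
python3 - <<'E'
from h import *
w=shot('wrist'); g=w['pixels'].max(2).astype(float)[135:245,225:335]
g=cv2.resize(g,(110,50),interpolation=cv2.INTER_AREA); lo,hi=np.percentile(g,2),np.percentile(g,75); print(lo,hi)
ch=' .:-=+*#%@'
for r in g: print(''.join(ch[int(np.clip((x-lo)/(hi-lo)*9,0,9))] for x in r))
E
```

```text
13.090909481048584 36.000001072883606
@@@@@@@@@@@@@@@@@@@@@@@@@@@@@@@@@@@@@@%@+*@@@@@@@@@@@@@@@@@@@#+#*%@@@@@@@@@@@@@@@@@@@@@@@@@@@@@@@@@@@@@@@@@@@@
@@@@@@@@@@@@@@@@@@@@@@@@@@@@@+#**@@@@@@@@@@@@@@@@@@@@@@@@@@@@@@@@@@@@@@@@#@@@@@@@@@@@@@@@@@@@@@@@@@@@@@@@@@@@@
@@@@@@@@@@@@@@@@@@@@@%*#%@@@@@@@@@@@@@@@@@@@@@@@@@@@@@@@@@@@@@@@@@@@@@@@@@@@@@*%@@%#@@@@@@@@@@@@@@@@@@@@@@@@@@
@@@@@@@@@@@@@@@@@@%:+@@@@@@@@@@@@@@@@@@@%%%***+===---::--=+*%%@@@@@@@@@@@@@@@@@@@@@+=++@@@@@@@@@@@@@@@@@@@@@@@
@@@@@@@@@@@@@@@=:*@@@@@@@@@@@@@@#=-:.::.::.::::::.:.::.::::::::::::::-=+@@@@@@@@@@@@@@@--#@@@@@@@@@@@@@@@@@@@@
@@@@@@@@@@@@@+@@@@@@@@@@@#.:.:::..:.:.::::::::.::::::::::.:.::.::::::::::::::#@@@@@@@@@@@@++@@@@@@@@@@@@@@@@@@
@@@@@@@@@@@@@@@@@@@@@#...::....:..:.:::::.:.:...:::::::::::::.:.:::::::::.::::::::+@@@@@@@@@@%@@@@@@@@@@@@@@@@
@@@@@@@@@@@@@@@@@@-..........:..::..:::...:.:.......:::::.:::.:::::::::.:.::::::::.:::*@@@@@@@@@@@@@@@@@@@@@@@
@@@@@@@@@@@@@@=..................:.....:.:.:::........:.:.::::.:.::::::::::::::::.:::::::+@@@@@@@@@@@@@@@@@@@@
@@@@@@@@@@#:.....:...............:.........::..:..:.::::...:...
[... 3787 characters left out ...]
%%%%%%%#%%##%%%##%%%%%%##..  =@@@@
@=***+                                                            .####%##%#######%%%%%%#%%%%%%%%%#.   :@@@@@@
@@=-++--                                                         =+#%%####%####%###%####%###%####--  .@@@@@@@@
@@@@+:**==                                                    .+*###########%######%##%########::  .+@@@@@@@@@
@@@@@@+:**++==                                              .+*###%####%%##%####%#####%######::   -@@@@@@@@@@@
 .@@@@@@*:****++++      .                               .****############%####%#######%####..  .+@@@@@@@@@  %@
  @@@@@@@@#:+*********++***                   ..  .*##*######################%%#%#%#%####..  :*@@@@@@@@@@@   %
```

```bash
python3 - <<'E'
from h import *
F=[];fz=[]
for i in range(6):
    F.append(shot('wrist')['pixels'].max(2).astype(float)); fz.append(telemetry.read_state()['wrist_force'][2])
print('fz',np.mean(fz),np.std(fz))
g=cv2.resize(np.mean(F,0)[130:245,220:340],(96,46),interpolation=cv2.INTER_AREA); ch=' .:-=+*#%@'
for lo,hi in((30,75),(11,22)):
    print(lo,hi)
    for r in g: print(''.join(ch[int(np.clip((x-lo)/(hi-lo)*9,0,9))] for x in r))
E
```

```text
fz -1.102289127155532 0.20495302072647073
30 75
@@@@@@@@@@@@@@@@@@@@@@@@@@@@@@@@@@@@@@%**+=--:--::-%@@@@@@@@@@@@@@@@@@@@@@@@@@@@@@@@@@@@@@@@@@@@
@@@@@@@@@@@@@@@@@@@@@@@@@@@@@@%*===+##+****++++++++*##%**++**@@@@@@@@@@@@@@@@@@@@@@@@@@@@@@@@@@@
@@@@@@@@@@@@@@@@@@@@@@@@@@%:==+==:.:..::----++**#+=::   :::-==+=:+@@@@@@@@@@@@@@@@@@@@@@@@@@@@@@
@@@@@@@@@@@@@@@@@@@@@@=::..  .-+%@@@@@@@@@@@@@@@@@@@@@@@@@@%#=:..-=-*@@@@@@@@@@@@@@@@@@@@@@@@@@@
@@@@@@@@@@@@@@@@@@@+  .:=%@@@@@@@@@@@@@@@@@@%#*+*%@@@@@@@@@@@@@@@%-  .  @@@@@@@@@@@@@@@@@@@@@@@@
@@@@@@@@@@@@@@@@%   +@@@@@@@@@@*:                        .:-*@@@@@@@@@*-  .@@@@@@@@@@@@@@@@@@@@@
@@@@@@@@@@@@@@* .#@@@@@@%=.                                     :*@@@@@@@@=  @@@@@@@@@@@@@@@@@@@
@@@@@@@@@@@@@=@@@@@@@-                                               :*@@@@@@:.@@@@@@@@@@@@@@@@@
@@@@@@@@@@-%@@@@@*                                                       -@@@@@%-%@@@@@@@@@@@@@@
@@@@@@@@-@@@@@-                                                             +@@@@@@@@@@@@@@@@@@@
@@@@@@=@@@@*                                                                   +@@
[... 7177 characters left out ...]
@@@@@@@@@@@@@:+@@@@@@
@@@@@@*::::.:::.::::::::::::::::::::::::::::::::::::::::*@@@@@@@@@@@@@@@@@@@@@@@@@@@@@@+=@@@@@@@
@@@@@@@@=:::::::::::.:::::::::::::::.::::::::::::::::::::@@@@@@@@@@@@@@@@@@@@@@@@@@@@::*@@@@@@@@
@@@@@@@@@:::::::::::::::::::::::::::::::::::::::::::::::-@@@@@@@@@@@@@@@@@@@@@@@@@@+:-@@@@@@@@@@
@@@@@@@@@@@+::::::::::::::::::::::::::::::::::::::::::+#@@@@@@@@@@@@@@@@@@@@@@@@@%::@@@@@@@@@@@@
@@@@@@@@@@@@%%%-.:::::::::::::::::::::::::::::::::::=@@@@@@@@@@@@@@@@@@@@@@@@@@@::=@@@@@@@@@@@@@
@@@@:@@@@@@@@@@@@@+::::::::::::::::::::::::::::::*@@@@@@@@@@@@@@@@@@@@@@@@@@@#=:=@@@@@@@@:@@@@@@
@@@=.@@@@@@@@@@@@@@@@@@@@+--------:-:-----:-*@@@@@@@@@@@@@@@@@@@@@@@@@@@@@@#=-*@@@@@@@@@@ :@@@@@
```

Call:
{"op": "play_rows", "data": {
  "translation": [
    [0,-0.03,0.01],
    [0,-0.085,0.01],
    [0,-0.14,0.01],
    [0,-0.195,0.01],
    [0,-0.25,0.01],
    [0,-0.305,0.01],
    [0,-0.36,0.01],
    [0,-0.41,0.01],
    [0,-0.45,0.01],
    [0,-0.47,0.01],
    [0,-0.48,0.01]
  ],
  "yaw": [0,0,0,0,0,0,0,0,0,0,0],
  "force": 12
}}

```text
clock: 39.0
eef_pos: [480.1, -218.6, 192.9]
eef_rot: [-3.141, -0.0, 1.572]
wrist_force: [0.4, 0.5, -0.5]
finger_gap: 60.4
finger_force: 12.0
```

```bash
python3 - <<'E'
from h import *
F=[];fz=[]
for i in range(4):
    F.append(shot('top')['pixels'].astype(float)); fz.append(telemetry.read_state()['wrist_force'][2])
a=shot('top'); m=np.mean(F,0); print('fz',np.mean(fz)); print(proj(a,[480,260,6]),proj(a,[480,260,110]))
u,v=map(int,proj(a,[480,260,40])); g=m.max(2)[v-34:v+34,u-36:u+36]
ch=' .:-=+*#%@'
for lo,hi in((10,80),):
    for r in cv2.resize(g,(108,51),interpolation=cv2.INTER_CUBIC): print(''.join(ch[int(np.clip((x-lo)/(hi-lo)*9,0,9))] for x in r))
E
```

```text
fz -0.5525718346860286
[163.  256.9] [146.8 258.2]
@@@@@@@@@@@@@@@@@@@@@@@@@@@@@@@@@@@@@@@@@@@@@@@@@@###%%@@@@@@@@@@#*+++***+++====+#@@@@@@@@@@@@@@@@@@@@@@@@@@
@@@@@@@@@@@@@@@@@@@@@@@@@@@@@@@@@@@@@@@@@@@@@@@@@%*****#%@@@@@@@%#*+*@@@@@@@@@@@@@@@@@@@@@@@@@@@@@@@@@@@@@@@
@@@@@@@@@@@@@@@@@@@@@@@@@@@@@@@@@@@@@@@@@@@@@@@@@%######*****#####+*%@@@@@@@@@@@@@@@@@@@@@@@@@@@@@@@@@@@@@@@
@@@@@@@@@@@@@@@@@@@@@@@@@@@@@@@@@@@@@@@@@@@@@@@@@%%%%%%######%%%#*+#@@@@@@@@@@@@@@@@@@@@@@@@@@@@@@@@@@@@@@@@
@@@@@@@@@@@@@@@@@@@@@@@@@@@@@@@@@@@@@@@@@@@@@@@@@@@@@@@##**######*+#@@@@@@@@@@@@@@@@@@@@@@@@@@@@@@@@@@@@@@@@
@@@@@@@@@@@@@@@@@@@@@@@@@@@@@@@@@@@%%#######%%@@@@@@@@@@@@@@%**++==*%%@@@@@@@@@@@@@@@@@@@@@@@@@@@@@@@@@@@@@@
@@@@@@@@@@@@@@@@@@@@@@@@@@%**++++++++==============+*#@@@@@@@@@%*+==++*#%@@@@@@@@@@@@@@@@@@@@@@@@@@@@@@@@@@@
@@@@@@@@@@@@@@@@@@@@@@@@%*+++++++++++===================+*#@@@@@@@@*+++++***#%@@@@@@@@@@@@@@@@@@@@@@@@@@@@@@
@@@@@@@@@@@@@@@@@@@@@@#++=++++++============================+*%@@@@@@%*+==+*******#@@@@@@@@@@@@@@@@@@@@@@@@@
@@@@@@@@@@@@@@@@@@@#++===+++=================================-==+#@@
[... 3809 characters left out ...]
---=+@@@@@@#+==+++++*%@@@@@@@@@@@@@@@@@@@@@@@@
@@@@@@@@@@@##*+==---:----------::------------------------------=*@@@@@@*+===++*#@@@@@@@@@@@@@@@@@@@@@@@@@@@@
@@@@@@@@@@@@@@#**+==--:::-:::--------------------------::---=*@@@@@@%*=-==*%@@@@@@@@@@@@@@@@@@@@@@@@@@@@@@@@
@@@@@@@@@@@@@@@@@#**++=------:::--------------------:---=*%@@@@@@@%+==+#@@@@@@@@@@@@@@@@@@@@@@@@@@@@@@@@@@@@
@@@@@@@@@@@@@@@@@@@@@@%#*++==---------:-:::-------==+#%@@@@@@@@%##%@@@@@@@@@@@@@@@@@@@@@@@@@@@@@@@@@@@@@@@@@
@@@@@@@@@@@@@@@@@@@@@@@@@@@@##**+===========++*%@@@@@@@@@@@@@@@@@@@@@@@@@@@@@@@@@@@@@@@@@@@@@@@@@@@@@@@@@@@@
@@@@@@@@@@@@@@@@@@@@@@@@@@@@@@@@@@@@@@@@@@@@@@@@@@@@@@@@@@@@@@@@@@@@@@@@@@@@@@@@@@@@@@@@@@@@@@@@@@@@@@@@@@@@
```

```bash
python3 - <<'E'
from h import *
ch=' .:-=+*#%@'
for n,box in(('top',(60,140,285,330)),('scene',(120,190,470,415))):
    c=shot(n); o=cv2.imread(f'pics/{n}0.png')[:,:,::-1].astype(int); d=(np.abs(c['pixels'].astype(int)-o).max(2)>30).astype(np.uint8)
    x0,y0,x1,y1=box; cs,_=cv2.findContours(np.ascontiguousarray(d[y0:y1,x0:x1]),cv2.RETR_EXTERNAL,2)
    print(n)
    for q in cs:
        if cv2.contourArea(q)>12:
            x,y,w,h=cv2.boundingRect(q); X,Y=x+x0+w/2,y+y0+h/2; print((X,Y,w,h),cv2.contourArea(q),onz(c,X,Y,8),c['pixels'][int(Y),int(X)],o[int(Y),int(X)])
w=shot('wrist'); g=w['pixels'].max(2).astype(float)[230:420,180:380]
for r in cv2.resize(g,(100,45),interpolation=cv2.INTER_AREA): print(''.join(ch[int(np.clip(x/256*10,0,9))] for x in r))
E
```

```text
top
(275.5, 312.0, 19, 36) 285.0 [356.2  14.9   8. ] [132 129 118] [145 149 137]
(136.0, 250.5, 64, 75) 2495.0 [495.3 318.7   8. ] [40 39 39] [145 149 153]
(246.5, 198.0, 37, 38) 1008.5 [606.4  74.6   8. ] [168 173 163] [101 100 101]
(118.5, 206.5, 71, 63) 2709.0 [593.2 358.1   8. ] [168 172 179] [146 150 145]
scene
(357.5, 405.5, 25, 19) 138.0 [611.4 333.5   8. ] [146 145 140] [143 145 136]
(408.5, 405.0, 23, 20) 147.5 [538.9 383.3   8. ] [144 144 139] [141 144 131]
(390.5, 344.0, 99, 120) 6937.0 [490.  289.2   8. ] [149 144 138] [146 146 140]
(275.5, 284.5, 41, 49) 1394.0 [597.1  65.    8. ] [154 155 137] [70 66 64]
(452.0, 221.0, 34, 14) 248.5 [177.4 166.2   8. ] [152 153 133] [86 78 68]
(374.0, 204.5, 116, 29) 2168.5 [290.4  29.2   8. ] [93 85 74] [150 153 136]
(280.5, 205.0, 67, 30) 1024.5 [470.9 -96.    8. ] [109 104  91] [150 152 136]
+=====-----------=====+############################################################+-*%%%%%%%%%%%%%%
#======-----------==---*####################################################**######==%%%%%%%%%%%%%%
%*=======--------:::::.:####################
[... 3598 characters left out ...]
###############==++++****########%%%%%%%%%%%%%%%%%%%%%%%%%########****++#%%%%%%%%%%%%%%%%%#:..
:=###################==++++****########%%%%%%%%%%%%%%%%%%%%%%%%%########****++#%%%%%%%%%%%%%%%%%%-..
:*###################==++++****########%#%%%%%%%%%%%%%%%%%%%%%%%########****++#%%%%%%%%%%%%%%%%%%+..
=#%%%################==++++*****##########%%%%%%%%%%%%%%%%%%%%%%########****++%%%%%%%%%%%%%%%%%%%%-.
+********************+====+++++++++++*******************************++++++++=+********************+:
:::::::::::::::----------------------------:::::::::::::::::::::::::::::::::::::::::::::::::::::::::
:::::::::::::::::::--------------------------:::::::::::::::::::::::::::::::::::::::::::::::::::::::
```

Call:
{"op": "play_rows", "data": {
  "translation": [
    [0,-0.02,-0.05],
    [0,-0.04,-0.09],
    [0,-0.045,-0.09]
  ],
  "yaw": [0,0,0]
}}

```text
clock: 39.78
eef_pos: [478.9, -262.8, 100.8]
eef_rot: [-3.137, -0.003, 1.572]
wrist_force: [-0.5, 0.5, 0.1]
finger_gap: 60.3
finger_force: 12.0
```

Call:
{"op": "play_rows", "data": {
  "translation": [
    [0,0,0.04],
    [0,0,0],
    [0,0,0.04],
    [0,0,0],
    [0,0,0.04],
    [0,0,0],
    [0,0,0]
  ],
  "yaw": [0,0,0,0,0,0,0],
  "force": 3
}}

```text
clock: 40.65
eef_pos: [479.7, -262.3, 103.0]
eef_rot: [-3.14, -0.001, 1.573]
wrist_force: [-0.3, 0.4, -0.6]
finger_gap: 60.4
finger_force: 3.0
```

```bash
python3 -c "
from v import *
v(70,0,(0,30,60,90,110))"
```

```text
[ 480.3 -262.8  140.2] [1.6 0.6 0.1]
******+++++++++++++++++++++++++++*++++++=--:::::::---:*%@@@%
*******+++*****++*++***+++++++*+++=--:::::::---======-=%%%%@
**+****+++**++**+*+++**+*+++==--::::::----============-%%%@%
**+******+++***++***++==-:::::::----===================*%%%@
+++++*****+***++==-:::::::---==*+========++=============@@@%
**+++***++==-:::::::----======*#=========++=============%@%@
***+==-::::::::---===========+##========================*%%%
-::::::::---=================*%#=======================+=%%%
::----=======================++*=======================*=%%%
=======================================================*+*%%
======================================================*#*=%%
======================================================*##=#%
======================================================*##+*%
-======================-----------====================*##*=%
--==================--------------=---===+######+=====####=#
==================----------------=-----=+#######+==+#####+*
==*########**====------------------------+#######%%#%#####*=
===##########*==----------
[... 1425 characters left out ...]
%%%+     .::
::.    #%%%%%%%%%%%%%%%%%%%%%%%%%%%%%%%%%%%%%%%%%%%%.    :::
::.   =%%%%%%%%%%%%%%%%%%%%%%%%%%%%%%%%%%%%%%%%%%%%%*    :::
::.   %%%%%%%%%%%%%%%%%%%%%%%%%%%%%%%%%%%%%%%%%%%%%%%:  .:::
0 mouth far/near, L [29.3, 19.9] [29.2, 40.2] [10.7, 30.5] floor far/near [29.4, 14.1] [29.3, 29.2]
30 mouth far/near, L [29.3, 18.8] [29.2, 41.3] [10.7, 29.6] floor far/near [29.4, 23.3] [29.3, 39.5]
60 mouth far/near, L [29.4, 20.6] [29.2, 39.1] [10.8, 28.7] floor far/near [29.3, 33.4] [29.2, 49.8]
90 mouth far/near, L [29.3, 24.3] [29.2, 33.5] [11.1, 28.1] floor far/near [29.2, 43.8] [29.1, 58.5]
110 mouth far/near, L [29.3, 27.3] [29.2, 28.9] [11.2, 28.0] floor far/near [29.1, 50.5] [29.0, 61.6]
```

The cup has swung upright. It is empty, with only a lit floor visible inside, and it hangs over the pan. I'll lower it and release.

Call:
{"op": "play_rows", "data": {
  "translation": [
    [0.004,0,-0.015],
    [0.004,0,-0.024],
    [0.004,0,-0.028],
    [0.004,0,-0.03],
    [0.004,0,-0.031],
    [0.004,0,-0.031]
  ],
  "yaw": [0,0,0,0,0,0]
}}

```text
clock: 41.45
eef_pos: [484.2, -263.3, 72.2]
eef_rot: [3.141, 0.0, 1.573]
wrist_force: [0.7, 2.0, 3.7]
finger_gap: 60.4
finger_force: 3.0
```

Call:
{"op": "play_rows", "data": {
  "translation": [
    [0,0,0],
    [0,0,0],
    [0,0,0],
    [0,0,0],
    [0,0,0.05],
    [0,0,0.11],
    [0,0,0.13]
  ],
  "yaw": [0,0,0,0,0,0,0],
  "hand": 1.0
}}

```text
clock: 42.32
eef_pos: [485.0, -263.7, 205.8]
eef_rot: [3.137, 0.003, 1.573]
wrist_force: [-0.3, 0.2, -1.0]
finger_gap: 94.1
finger_force: 0.0
```

```bash
python3 - <<'E'
from h import *
w=shot('wrist'); T=tool(); print(T[:3,3].round(1))
g=w['pixels'].max(2)[100:330,170:390]
ch=' .:-=+*#%@'
for r in cv2.resize(g,(88,46),interpolation=cv2.INTER_AREA): print(''.join(ch[int(x)*10//256] for x in r))
f=lambda p:((proj(w,p)-[170,100])/[2.5,5]).round(1).tolist()
for y in(-275,-265): print(y,'mouth far,near,left,right', f([484,y+31,115]),f([484,y-31,115]),f([453,y,115]),f([515,y,115]),'floor far near',f([484,y+31,40]),f([484,y-31,40]))
print('pan corners',[f([x,y,40]) for x,y in((533,-175),(569,-317),(439,-353),(400,-210))])
E
```

```text
[ 485.2 -263.9  206.8]
++++++++++++++++++++++++++++++++++++*########++++++++++++++==*##########################
++++++++++++++++++++++=+++++++++++++*#######*+++++++==---::.:--*########################
+++++++++++++++++++++++++++++++++++++==+++++++=--:::.::::----*-+########################
+++++++++++++++++++++++++++****+++++++==--:::.::::-----------*+-########################
++++++++++++++++++++++++++++++++=--::..::::------------------**-+#######################
#++++++++++++++++++*++++==--::..:::--==========--------------**+-#######################
####*+*#**+++++++==---:..::::-------------------------------=***-*######################
###**+++++==--::..::-==+++++++++=---------------------------+***==######################
+++===---::---:---+***********+------------------===---+=--******-*#####################
-::-----------+**+***********+=------------------=**********#****==#####################
---------------**************=--------::::::::::--=*********##***+-*####################
---------------=*************=-----:::----=-----:::=**************=+####################
---------
[... 2631 characters left out ...]
########################=    
  -#################################################################################=   
 -###################################################################################=  
=#####################################################################################= 
#######################################################################################=
-275 mouth far,near,left,right [42.4, 15.7] [42.4, 28.1] [29.4, 22.0] [55.4, 22.1] floor far near [42.5, 13.0] [42.4, 23.3]
-265 mouth far,near,left,right [42.4, 13.5] [42.4, 26.2] [29.3, 20.0] [55.5, 20.0] floor far near [42.5, 11.2] [42.4, 21.7]
pan corners [[60.5, 0.4], [70.5, 25.0], [27.9, 30.4], [12.4, 6.9]]
```

The empty cup stands upright near the pan's middle (mouth centre about (484,-253)). Now I'll fetch the cover.

Call:
{"op": "play_rows", "data": {
  "translation": [
    [0.005,0.04,0.01],
    [0.015,0.1,0.01],
    [0.025,0.16,0.01],
    [0.035,0.22,0.01],
    [0.045,0.28,0.01],
    [0.055,0.34,0.01],
    [0.065,0.4,0.01],
    [0.075,0.46,0.01],
    [0.085,0.52,0.01],
    [0.095,0.575,0.01],
    [0.1045,0.61,0.01],
    [0.1045,0.618,0.01]
  ],
  "yaw": [-0.02,-0.05,-0.07,-0.1,-0.12,-0.15,-0.18,-0.2,-0.22,-0.24,-0.26,-0.26],
  "hand": 0.5
}}

```text
clock: 43.88
eef_pos: [588.2, 356.5, 209.8]
eef_rot: [-3.14, 0.001, 1.315]
wrist_force: [-0.8, 0.6, 0.3]
finger_gap: 47.0
finger_force: 0.0
```

```bash
python3 - <<'E'
from h import *
w=shot('wrist'); T=tool(); print(T[:3,3].round(1),telemetry.read_state()['eef_rot'])
f=lambda p:proj(w,p).tolist(); print('knob top pred',f([590.6,354.8,160]),'foot',f([590.6,354.8,118]))
m=(w['pixels'].max(2)<60).astype(np.uint8)[120:300,240:320]
cs,_=cv2.findContours(m,cv2.RETR_EXTERNAL,2)
print([tuple(np.add(cv2.boundingRect(q)[:2],(240,120)).tolist())+cv2.boundingRect(q)[2:] for q in cs if cv2.contourArea(q)>40])
E
```

```text
[588.1 356.1 210.2] [-3.14008396e+00  1.28190246e-03  1.31454847e+00]
knob top pred [280.9, 213.5] foot [280.7, 199.9]
[(240, 283, 17, 17), (273, 194, 16, 27)]
```

Call:
{"op": "play_rows", "data": {
  "translation": [
    [0.0015,-0.0015,-0.04],
    [0.0015,-0.0015,-0.075],
    [0.0015,-0.0015,-0.085],
    [0.0015,-0.0015,-0.085]
  ],
  "yaw": [0,0,0,0]
}}

```text
clock: 44.42
eef_pos: [590.3, 352.6, 127.5]
eef_rot: [3.141, -0.0, 1.312]
wrist_force: [0.4, -1.5, 0.6]
finger_gap: 46.8
finger_force: 0.0
```

Call:
{"op": "play_rows", "data": {
  "translation": [
    [0,0,0],
    [0,0,0],
    [0,0,0],
    [0,0,0],
    [0,0,0]
  ],
  "yaw": [0,0,0,0,0],
  "hand": 0.0,
  "force": 10
}}

```text
clock: 45.05
eef_pos: [590.2, 353.4, 127.2]
eef_rot: [3.141, -0.0, 1.313]
wrist_force: [-0.1, -0.8, 1.9]
finger_gap: 12.8
finger_force: 10.0
```

Call:
{"op": "play_rows", "data": {
  "translation": [
    [-0.0102,0.0028,0],
    [-0.0207,0.0042,0],
    [-0.0312,0.0046,0],
    [-0.0522,0.0028,0],
    [-0.0726,-0.0027,0],
    [-0.0917,-0.0116,0],
    [-0.109,-0.0237,0],
    [-0.1239,-0.0386,0],
    [-0.1305,-0.047,0],
    [-0.136,-0.0559,0],
    [-0.1409,-0.0653,0],
    [-0.1409,-0.0653,0]
  ],
  "yaw": [0.087,0.175,0.262,0.436,0.611,0.785,0.96,1.134,1.22,1.309,1.396,1.396]
}}

```text
clock: 46.55
eef_pos: [449.8, 287.2, 127.3]
eef_rot: [3.141, 0.002, 2.71]
wrist_force: [4.6, -2.6, -1.6]
finger_gap: 12.8
finger_force: 10.0
```

Call:
{"op": "play_rows", "data": {
  "translation": [
    [-0.002,-0.0047,0],
    [-0.004,-0.0097,0],
    [-0.006,-0.0157,0],
    [-0.0072,-0.0198,0],
    [-0.0072,-0.0198,0]
  ],
  "yaw": [0.044,0.088,0.14,0.175,0.175]
}}

```text
clock: 47.18
eef_pos: [443.0, 268.4, 127.3]
eef_rot: [3.14, 0.002, 2.884]
wrist_force: [5.4, 1.8, -1.6]
finger_gap: 12.5
finger_force: 10.0
```

Call:
{"op": "play_rows", "data": {
  "translation": [
    [0,-0.003,0],
    [0,-0.0065,0],
    [0,-0.0065,0]
  ],
  "yaw": [0.025,0.05,0.05]
}}

```text
clock: 47.55
eef_pos: [442.6, 264.1, 127.4]
eef_rot: [3.136, 0.001, 2.934]
wrist_force: [5.4, 19.3, -5.7]
finger_gap: 21.1
finger_force: 10.0
```

```bash
python3 - <<'E'
from h import *
f=[]
for i in range(3): c=shot('wrist'); f.append(telemetry.read_state()['wrist_force'])
print(np.mean(f,0), tool()[:3,3])
E
```

```text
[ 5.18275191 19.27108108 -5.08882485] [442.65656047 264.2366968  127.34866356]
```

The cover is against its stop (19 N resistance). I'll release it and rise.

Call:
{"op": "play_rows", "data": {
  "translation": [
    [0,0.001,0],
    [0,0.001,0],
    [0,0.001,0],
    [0,0.001,0],
    [0,0.001,0.05],
    [0,0.001,0.1],
    [0,0.001,0.13],
    [0,0.001,0.13]
  ],
  "yaw": [0,0,0,0,0,0,0,0],
  "hand": 0.5
}}

```text
clock: 48.7
eef_pos: [442.7, 262.9, 259.0]
eef_rot: [3.139, 0.003, 2.934]
wrist_force: [-0.2, 0.1, -0.7]
finger_gap: 47.3
finger_force: 0.0
```

```bash
python3 - <<'E'
from h import *
w=shot('wrist'); b=shot('scene'); T=tool(); print(T[:3,3].round(1))
for al in(150,160,164,167): 
    p=[559+122*np.cos(np.radians(al)),237+122*np.sin(np.radians(al)),160]; print(al,'wrist',proj(w,p),'scene',proj(b,p))
print('hinge w',proj(w,[559,237,123]))
for c,r,n in((w,(120,330,200,360),'w'),(b,(250,370,380,460),'s')):
    m=(c['pixels'].max(2)<60).astype(np.uint8)[r[0]:r[1],r[2]:r[3]]; cs,_=cv2.findContours(m,cv2.RETR_EXTERNAL,2)
    print(n,[tuple(np.add(cv2.boundingRect(q)[:2],(r[2],r[0])).tolist())+cv2.boundingRect(q)[2:] for q in cs if cv2.contourArea(q)>40])
g=w['pixels'].max(2)[100:340,140:420]; ch=' .:-=+*#%@'
for r in cv2.resize(g,(93,40),interpolation=cv2.INTER_AREA): print(''.join(ch[int(x)*10//256] for x in r))
E
```

```text
[441.8 262.5 256.1]
150 wrist [315.1 198.7] scene [432.8 304.7]
160 wrist [293.8 193.9] scene [427.6 292.5]
164 wrist [285.1 193. ] scene [425.  287.9]
167 wrist [278.4 192.7] scene [422.9 284.5]
hinge w [276.2 285.3]
w [(258, 304, 40, 26), (256, 275, 42, 35), (213, 240, 26, 90), (318, 239, 35, 91), (277, 179, 14, 22), (241, 150, 79, 25)]
s [(380, 337, 40, 25), (414, 284, 14, 18)]
%%%%%%%%%%%%%%%%%%%%%%%%%%%%%%%%%%%%%%%%%%%%%%%*++*+++**+++++++++++++++++++++++++++++++++++#%
%%%%%%%%%%%%%%%%%%%%%%%%%%%%%%%%%%%%%%%%%%%%%%%*+++++++*+++++++*++++++++*++++++++++++++++++%%
%%%%%%%%%%%%%%%%%%%%%%%%%%%%%%%%%%%%%%%%%%%%%%%*++++*++*+++++++***++*+++++++++++++++++++++*%%
%%%%%%%%%%%%%%%%%%%%%%%%%%%%%%%%%%%%%%%%%%%%%%%*+**++++++++++**++++*++++++++++++*##+++++++#%%
%%%%%%%%%%%%%%%%%%%%%%%%%%%%%%%%%%%%%%%%%%%%%%%*++**+++++++++++++++++++++++++++**#*+++++++#%%
%%%%%%%%%%%%%%%%%%%%%%%%%%%%%%%%%%%%%%%%%%%%%%%**+++++++++++++++++++*+++++++++++++++++++++%%%
%%%%%%%%%%%%%%%%%%%%%%%%%%%%%%%%%%%%%%%%%%%%%#*+++**+++++++++******++++++++++++#****+++++#%%%
%%%%%%%%%%%%%%%%%%%%%%%%%%%%%%%%%%%%%%%%%%#*++++++++++++++
[... 2332 characters left out ...]
..==-:-+-...=#%%%%%%%+    .::::::::+%%%%%##%%%#%#####
               =::::::::::.:::#%%%%%%%#..:-------::.=%%%%%%%%%:    :::::::::=                
..             .:::::::::....=%%%%%%%%+--...:::...:--%%%%%%%%%+    .::::::::.                
....            ::::::::....:#%%%%%%%%+:............=%%%%%%%%%%:   .::::::::.                
......      ... ::::::::.. .=%%%%%%%%%+:............=%%%%%%%%%%*   .::::::::....             
........   .:::.::::::::.  .#%%%%%%%%%#=:..........:*%%%%%%%%%%%:  .::::::::.:::.            
......... .::::..:::::::.  -#####*******=:........-*############=  ....:::::....:.           
..........:::.....          .......................                            .:-
```

```bash
python3 -c "
from cell import manip
print(manip.sign_off())"
```

```text
the job is handed in; nothing more can be done
None
```

The job is handed in at about 49 s on the robot's clock, but the judge's result is not shown: the emptied cup stands upright near the middle of the scale's pan, the cover is swung shut against its stop, and the other cup, jar and screwdriver were not touched. I could not see the six balls in the dark pot; I take them to be there because the cup was empty, the checked bench area (pot side) showed none, and the cup was tipped past horizontal inside the pot.

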